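# Box the powder tin from between the jars

### The arm

A 6-joint arm with a two-finger parallel gripper is mounted at the origin on a cart in front of the work surface, level with it; the furniture and walls round the work are solid. World frame = base frame: x ahead of the robot, y to its left, z up, the work surface at z = 0. Lengths are in m, angles in rad, forces in N, time in s.
With the tool pointing down it reaches from about 0.375 to 0.9 m from the base axis. Payload 3.1 kg.
Tool frame: the origin (TCP) lies midway between the tips of the shut fingers; the grasp point (between the pads) lies 19 mm behind it; x points along the fingers, z is the direction in which the jaws open and shut, and the axes are right-handed (so a half turn about x gives the same grasp; the last joint's range is limited). The gripper opens to 85 mm and grips with 20 to 120 N. Pads are 22 mm wide; open, the fingers measure 114 mm over their backs; the gripper's body (76 mm by 85 mm) begins 54 mm behind the grasp point. The pads swing forward as they close: fully open they stand 13 mm farther back than shut.
Start: joints at [-1.323, 0.527, 1.433, -0, 1.181, -0.178], TCP at [0.258, -0.569, 0.231] pointing down, gripper open.
Joint ranges: [-3.08, 3.08], [-0.75, 2.2], [0.22, 2.44], [-1.43, 4.57], [0, 2.65], [-2.85, 2.85]. Speed limits (rad/s): [2.79, 2.79, 3.14, 3.14, 3.14, 3.14].

### API

Orientations are given as a unit quaternion [x, y, z, w].
In Python, from station import telemetry, optics, manip gives the robot as it stands.
- The arm moves only by the tool step_arm, never from a script. Its argument "commands" is a list of rows, each a list of 4 numbers: the shift along the tool's x, y, z in m, then the turn about the tool's x in rad. A call has 1 to 8 rows; each row is the pose to reach, as a shift and turn from the pose measured when the call began, along the tool's axes at that moment; what a row does not reach only later rows make up. A row lasts 1/12 s, in which the tool goes at most 41.7 mm and 7.16 degrees, less where a joint would pass 70% of its speed; a pose out of reach is approached as far as the arm can. A call with a gripper value outside its range is refused whole. "jaw" is the finger opening in m, from 0 to 0.0854, set as the call begins (left out, the last holds). The fingers move at their own pace and stop on an object; "grip_force" is the grip in N (left out, the last holds). Time passes only in rows, so rows that repeat a pose let the fingers close. It gives the time, the measured TCP pose, the force and the opening at its end, in the units of the state.
- telemetry.sense(): the state, without advancing time (a new reading comes with each control period).
- optics.snapshot(name): name is "scene" or "top" or "wrist"; returns the picture (384x512x3 uint8, red, green, blue); there is no depth.
- optics.camera_params(name): a dict with "mtx" (3x3 intrinsics, pixels), "origin" and "attitude" of the camera in the world. Camera axes: x right, y down, z forward; pixel columns grow to the right and rows downward; lengths in m; the calibration is good to about 2 mm. A picture is of the moment at which its call begins: read the wrist's pose just before it. camera_params takes no time and is no camera call; for the wrist camera it gives the pose at the moment of the call.
- manip.sign_off(): hands the job in, once; it reports no verdict.
The state is a dict: "t": time; "q": joint angles; "qd": joint speeds; "tau": joint torques, N m; "tcp_pos": TCP position; "tool_rot": TCP orientation; "force": force on the tool from outside, world axes, zero at the start; "ft_torque": the same for the moment, N m; "finger_gap": opening from 0.0 (shut) to 1.0 (fully open).
Only numpy, scipy, OpenCV 4.12 (cv2) and the standard library are available. Lean on these libraries where they do the work, as an engineer would, in place of code of your own. Each camera call takes 0.05 s, during which the arm holds its last target.

### The job

The red powder tin is stuck in the middle of the wooden caddy, hemmed in by the two jars. Stand both jars aside on the dark mat, take out the tin, set it upright in the well of the slide-lid box and slide the lid fully shut. Then put each jar back, upright, in the caddy pocket it came from.

Things in the scene. Friction and masses are not known exactly. Their poses are not given: they have to be found in the camera images.
- stain_jar: Brown glass jar of wood stain with a black cap: body 56 mm in diameter to 66 mm up, cap 50 mm in diameter above it, 82 mm tall in all, under 0.2 kg. It stands in one end pocket of the caddy (which end varies). Origin at the centre of its underside, z up when upright.
- spice_jar: Clear glass jar with a green screw cap and a pale label, about 46 mm in diameter, 106 mm tall, under 0.2 kg. It stands in the other end pocket of the caddy. Origin at the centre of its underside, z up when upright.
- powder_tin: Round tin, red below and bare metal above, 52 mm in diameter, 42 mm tall, in the middle pocket of the caddy. Origin at the centre of its underside, z up when upright.
- caddy: Fixed low wooden caddy, three felt-lined pockets in a row along its y. Origin: centre of underside; x points away from the robot, to a backboard 46 mm high close behind the pockets. Pocket floors 8 mm, fences 18 mm above the bench. Pockets are 66 mm deep (x) and centred at y = -71, 0, +71 mm, 72, 62, 72 mm wide. The tin has only 17 to 22 mm to each jar.
- drip_mat: Dark rubber mat with a pale border line, 100 mm (its x) by 140 mm (its y), 3 mm thick, fixed on the bench: the side area, room for both jars one beside the other along its y. Origin at the centre of its underside.
- slide_box: Fixed dark wooden box with a lighter sliding lid, 82 mm (x) by 128 mm (y), 63 mm high. Its well for the tin is 66 mm square, floor 8 mm above the bench, 45 mm deep under the lid. Along y, on both sides of the well, a finger scoop 40 mm wide (x) reaches 23 mm farther, between corner blocks 22 mm high: let the tin down with fingers on its +y and -y sides. Origin: centre of underside.
- box_lid (a joint): Slide of the lid in m: 0 fully shut, 0.07 fully open. It opens along the box's -x, roughly toward the robot, held in grooves; about 2 N moves it and it stays where it is left. It may start up to 8 mm ajar.
- lid_grip (a point): Middle of the wooden grip bar on top of the lid, moving with the lid: bar 12 mm thick (along the box's x), 46 mm long (along y), standing 19 mm above the lid's top face; this point lies 10 mm above the lid's top face. The lid's top face is 59 mm above the bench.
- box_well (a point): Centre of the floor of the well in the slide-lid box, where the tin's underside centre belongs; its axes are the box's. It lies under the lid while that is shut.
Not all that is in view belongs to the job. What is shaped like the spice_jar but purple is not meant.

How it is judged:
By the outcome, as a careful person would: the job done as asked, in the order asked, and still so for the second after the job is handed in, with the robot touching nothing.
It also fails if it takes over 122 s, if anything falls off the work surface, if the arm or the gripper's body presses on something with over 40 N, if the wrist force passes 120 N, or if a joint passes its speed limit or range.

## Working session

There is one attempt and no reset: what is moved stays moved. The work goes in short steps, Python scripts to look and compute and a tool call to move; the robot and the scene stay as the last step left them, time stands still between calls to the robot, and variables do not carry over. Pictures are saved under pics/ and viewed, and the job is handed in when it is done.

Besides the shell and the picture viewer there is one more tool, called after ">>>" in YAML: its name, and indented under it one key for each argument. step_arm: Moves the arm, as the interface text tells. Its arguments: {"type":"object","properties":{"commands":{"type":"array","items":{"type":"array","items":{"type":"number"}}},"jaw":{"type":"number"},"grip_force":{"type":"number"}},"required":["commands"]}

```bash
ls; mkdir -p pics
python3 - <<'E'
from station import telemetry, optics, manip
import cv2
s=telemetry.sense()
for k,v in s.items(): print(k,v)
for n in ["scene","top","wrist"]:
    p=optics.camera_params(n); print(n,p)
    im=optics.snapshot(n); cv2.imwrite(f"pics/{n}0.png",im[:,:,::-1])
E
```

```text
pics
t 0.0
q [-1.32352235e+00  5.28470245e-01  1.43390860e+00  1.41138127e-05
  1.18136781e+00 -1.78517230e-01]
qd [-1.27796429e-03 -3.88580245e-04  4.47193441e-05  2.89374353e-04
  9.54707747e-04 -3.46257380e-04]
tau [-1.11623463e-03 -4.42354989e+01 -1.78022718e+01 -2.21495666e-04
  8.34506907e-03 -1.06502438e-05]
tcp_pos [ 0.25799502 -0.56848658  0.23032909]
tool_rot [ 0.38359051  0.59490927 -0.38254442  0.59380219]
force [ 0.20146184  0.09846571 -0.39275208]
ft_torque [ 3.00971597e-02 -9.07078072e-05 -3.53437245e-02]
finger_gap 0.9995998363084981
scene {'mtx': array([[445.031859  ,   0.        , 251.38316758],
       [  0.        , 445.031859  , 186.63824712],
       [  0.        ,   0.        ,   1.        ]]), 'origin': array([0.1391071 , 0.53436828, 0.7736844 ]), 'attitude': array([-0.35370971,  0.86775429, -0.32138363,  0.13639831])}
top {'mtx': array([[373.78558492,   0.        , 258.03954866],
       [  0.        , 373.78558492, 189.94643224],
       [  0.        ,   0.        ,   1.        ]]), 'origin': array([0.48075028, 0.08181133, 0.93649755]), 'attitude': array([-0.69920116,  0.71198061, -0.03318571,  0.05567809])}
wrist {'mtx': array([[283.43277371,   0.        , 255.38731106],
       [  0.        , 283.43277371, 190.4295712 ],
       [  0.        ,   0.        ,   1.        ]]), 'origin': array([ 0.32748015, -0.53801742,  0.37273949]), 'attitude': array([ 0.83109281, -0.53558103, -0.0818229 ,  0.12547   ])}
```

View pics/scene0.png

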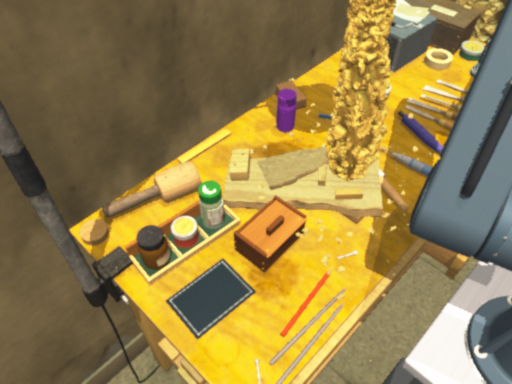

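View pics/top0.png

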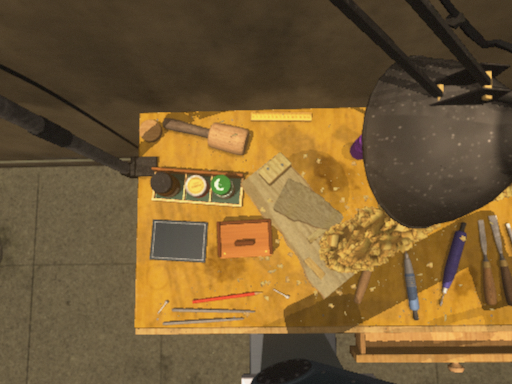

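View pics/wrist0.png

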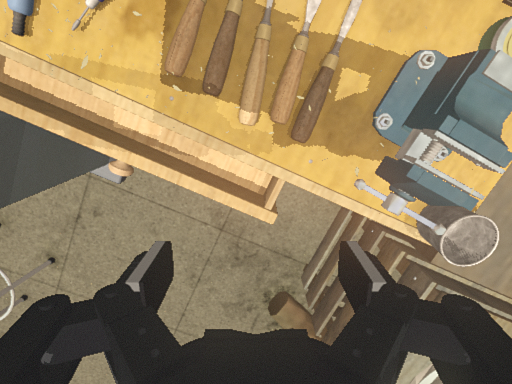

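```bash
cat > h.py <<'E'
import numpy as np, cv2
from scipy.spatial.transform import Rotation as R
from station import telemetry, optics, manip
def ray(p,uv):
    d=np.linalg.inv(p['mtx'])@np.array([uv[0],uv[1],1.]); return p['origin'],R.from_quat(p['attitude']).apply(d)
def onz(p,uv,z):
    o,d=ray(p,uv); return o+d*(z-o[2])/d[2]
def proj(p,X):
    c=R.from_quat(p['attitude']).inv().apply(np.asarray(X)-p['origin']); q=(p['mtx']@c.T).T; return q[...,:2]/q[...,2:3]
def tri(p1,u1,p2,u2):
    o1,d1=ray(p1,u1);o2,d2=ray(p2,u2);A=np.c_[d1,-d2];s=np.linalg.lstsq(A,o2-o1,rcond=None)[0]
    a=o1+d1*s[0];b=o2+d2*s[1];return (a+b)/2,np.linalg.norm(a-b)
def crop(im,x0,y0,x1,y1,k,name):
    cv2.imwrite(name,cv2.resize(im[y0:y1,x0:x1,::-1],None,fx=k,fy=k,interpolation=cv2.INTER_CUBIC))
E
python3 - <<'E'
from h import *
a=cv2.imread('pics/top0.png')[:,:,::-1]; crop(a,135,150,285,270,5,'pics/topc.png')
b=cv2.imread('pics/scene0.png')[:,:,::-1]; crop(b,110,170,310,320,4,'pics/scc.png')
pt=optics.camera_params('top');ps=optics.camera_params('scene')
for n,uv in dict(mat=(179,241),cadd=(198,187),box=(244,239),pilebase=(335,255),benchNW=(138,113),benchSW=(137,330)).items(): print(n,onz(pt,uv,0).round(3))
print('pile base scene',onz(ps,(350,172),0.02), onz(ps,(380,165),0.02), 'ptop@', [onz(ps,(372,5),z).round(3) for z in (.2,.3,.4)])
print('pile far top cam', [onz(pt,(425,245),z).round(3) for z in (.05,.2,.3,.4)])
print('lamp', [onz(pt,(440,140),z).round(3) for z in (.3,.5,.7)],[onz(pt,(370,140),z).round(3) for z in (.3,.5,.7)])
print(proj(ps,np.array([[.55,-.2,.2],[.55,-.2,.3],[.55,-.2,.4],[.6,-.2,.5]])).round())
E
```

```text
mat [0.475 0.311 0.   ]
cadd [0.61  0.263 0.   ]
box [0.477 0.148 0.   ]
pilebase [ 0.435 -0.076  0.   ]
benchNW [0.809 0.422 0.   ]
benchSW [0.261 0.411 0.   ]
pile base scene [ 0.470012   -0.11479701  0.02      ] [ 0.43319664 -0.18129696  0.02      ] ptop@ [array([ 0.706, -0.484,  0.2  ]), array([ 0.607, -0.307,  0.3  ]), array([ 0.508, -0.129,  0.4  ])]
pile far top cam [array([ 0.457, -0.275,  0.05 ]), array([ 0.461, -0.215,  0.2  ]), array([ 0.464, -0.175,  0.3  ]), array([ 0.466, -0.134,  0.4  ])]
lamp [array([ 0.642, -0.213,  0.3  ]), array([ 0.591, -0.12 ,  0.5  ]), array([ 0.541, -0.028,  0.7  ])] [array([ 0.645, -0.094,  0.3  ]), array([ 0.593, -0.038,  0.5  ]), array([0.542, 0.017, 0.7  ])]
[[357.  76.]
 [365.  34.]
 [375. -16.]
 [362. -84.]]
```

View pics/topc.png

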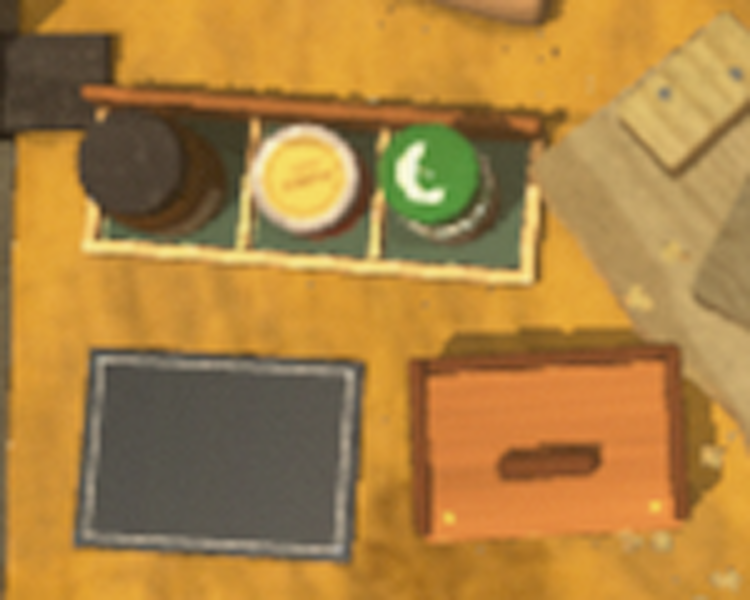

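View pics/scc.png

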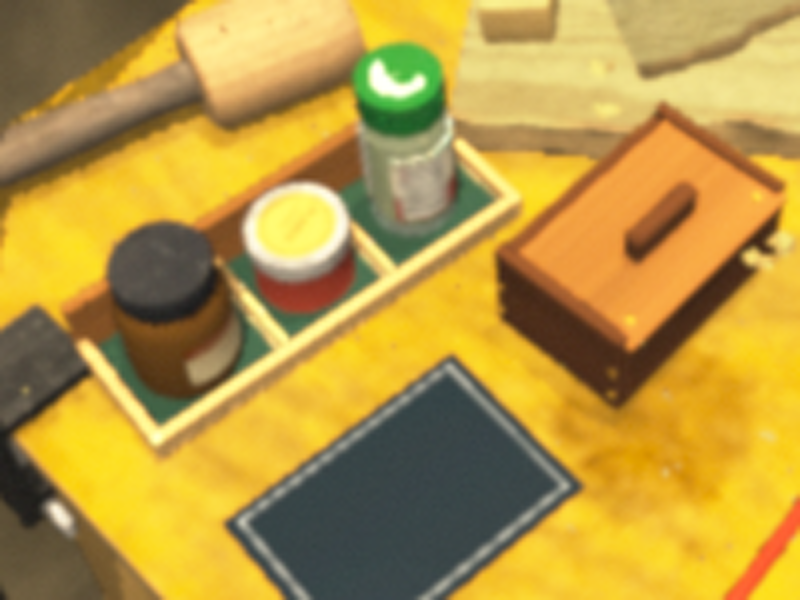

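Run:
```python
from h import *
a=cv2.imread('pics/top0.png')[:,:,::-1]; crop(a,300,180,460,300,5,'pics/topd.png')
b=cv2.imread('pics/scene0.png')[:,:,::-1]; crop(b,290,0,450,220,3,'pics/scd.png')
```

```text
(no output)
```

View pics/topd.png

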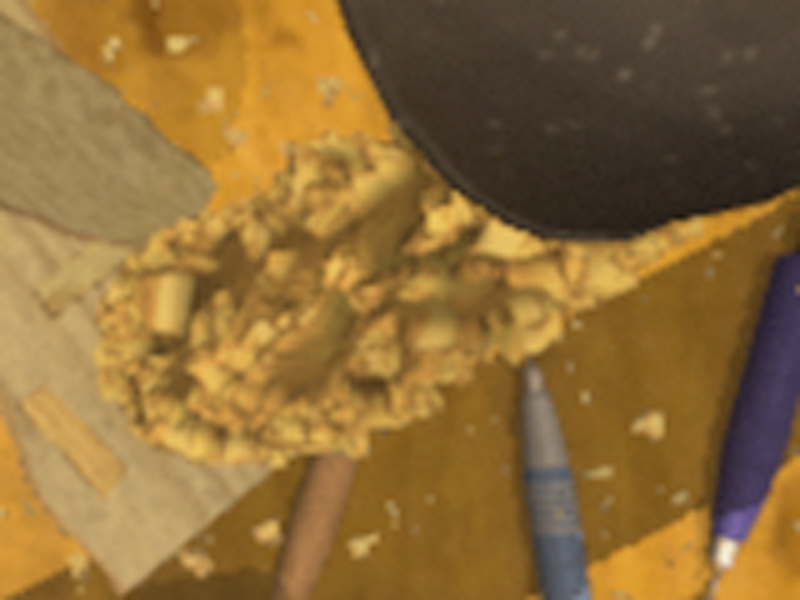

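View pics/scd.png

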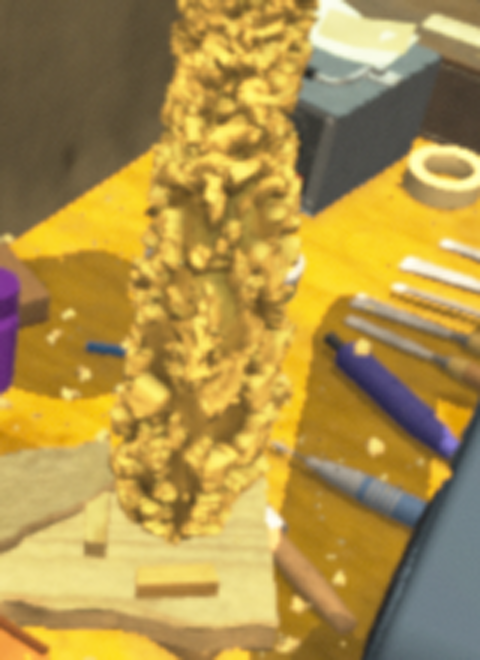

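Run:
```python
from h import *
pt=optics.camera_params('top');ps=optics.camera_params('scene')
print('nadir top',proj(pt,pt['origin']+[0,0,-.9]))
print('base scene', [onz(ps,u,.03).round(3) for u in [(350,180),(327,157),(382,147)]])
print('base top', [onz(pt,u,.03).round(3) for u in [(319,250),(335,271),(345,213),(360,273)]])
for x,y in [(.46,-.12),(.47,-.14)]:
  Z=np.arange(0,.7,.1)
  P=np.c_[np.full(7,x),np.full(7,y),Z]
  print(proj(ps,P).round().tolist(), proj(pt,P).round().tolist())
```

```text
nadir top [270.43242808 237.10910961]
base scene [array([ 0.451, -0.086,  0.03 ]), array([ 0.533, -0.108,  0.03 ]), array([ 0.459, -0.225,  0.03 ])]
base top [array([ 0.448, -0.033,  0.03 ]), array([ 0.399, -0.069,  0.03 ]), array([ 0.535, -0.099,  0.03 ]), array([ 0.393, -0.128,  0.03 ])]
[[353.0, 179.0], [361.0, 148.0], [370.0, 112.0], [381.0, 69.0], [393.0, 17.0], [409.0, -47.0], [429.0, -127.0]] [[353.0, 244.0], [363.0, 245.0], [375.0, 246.0], [392.0, 248.0], [415.0, 250.0], [449.0, 253.0], [503.0, 257.0]]
[[355.0, 172.0], [363.0, 141.0], [372.0, 105.0], [382.0, 62.0], [395.0, 10.0], [410.0, -53.0], [430.0, -132.0]] [[361.0, 240.0], [372.0, 240.0], [385.0, 241.0], [404.0, 241.0], [429.0, 242.0], [466.0, 243.0], [525.0, 245.0]]
```

```bash
cat >> h.py <<'E'
def yaw_now(s): 
    M=R.from_quat(s['tool_rot']).as_matrix(); z=M[:,2]; return np.arctan2(z[1],z[0])
def plan(tgt,yaw=None,s=None):
    """tool-axis shift (mm) to world tcp tgt ; turn about tool x to bring jaw axis z to world yaw (mod pi)"""
    s=s or telemetry.sense(); M=R.from_quat(s['tool_rot']).as_matrix()
    d=M.T@(np.array(tgt)-s['tcp_pos']); 
    t=0.
    if yaw is not None:
        t=-(yaw-yaw_now(s)); t=(t+np.pi/2)%np.pi-np.pi/2   # tool x is down
    print('shift',d.round(4),'turn',round(t,3),'q6',s['q'][5].round(2),'rows',np.ceil(max(np.linalg.norm(d)/.0417,abs(t)/.125)))
def st():
    s=telemetry.sense(); print('t',round(s['t'],2),'tcp',s['tcp_pos'].round(4),'F',s['force'].round(1),'gap',round(s['finger_gap']*85.4,1),'yaw',np.degrees(yaw_now(s)).round(1),'q',s['q'].round(2)); return s
E
python3 - <<'E'
from h import *
s=st(); print(R.from_quat(s['tool_rot']).as_matrix().round(3))
p=optics.camera_params('wrist'); M=R.from_quat(s['tool_rot']).as_matrix(); print('cam off tool',M.T@(p['origin']-s['tcp_pos']), (M.T@R.from_quat(p['attitude']).as_matrix()).round(2))
pt=optics.camera_params('top');ps=optics.camera_params('scene')
print('post',tri(pt,(42,130),ps,(25,182)),tri(pt,(145,165),ps,(112,262)))
print([onz(pt,(415,228),z).round(3) for z in (.4,.5,.6,.7)])
plan((.25,-.4,.36))
E
```

```text
t 0.15 tcp [ 0.258  -0.5686  0.2305] F [-0.7 -0.5 -0.2] gap 85.1 yaw -65.6 q [-1.32  0.53  1.43  0.    1.18 -0.18]
[[-0.     0.911  0.413]
 [ 0.002  0.413 -0.911]
 [-1.     0.    -0.002]]
cam off tool [-0.14229975  0.07591707  0.00060943] [[-0.   -0.3   0.96]
 [-0.   -0.96 -0.3 ]
 [ 1.   -0.    0.  ]]
post (array([0.66711551, 0.47059789, 0.31084456]), np.float64(0.018066855854190413)) (array([0.67024675, 0.40036481, 0.00445277]), np.float64(0.002927170080927572))
[array([ 0.49 , -0.122,  0.4  ]), array([ 0.488, -0.084,  0.5  ]), array([ 0.487, -0.046,  0.6  ]), array([ 0.485, -0.008,  0.7  ])]
shift [-0.1292  0.0624 -0.1571] turn 0.0 q6 -0.18 rows 6.0
```

>>> step_arm:
  commands:
    - [-0.04,0.01,-0.03,-0.12]
    - [-0.08,0.03,-0.06,-0.25]
    - [-0.12,0.05,-0.1,-0.37]
    - [-0.13,0.06,-0.13,-0.5]
    - [-0.13,0.06,-0.157,-0.62]
    - [-0.13,0.06,-0.157,-0.75]
    - [-0.13,0.06,-0.157,-0.87]
    - [-0.13,0.06,-0.157,-1.0]
  jaw: 0.03

```text
t: 0.82
tcp_pos: [0.2478, -0.3998, 0.3616]
tool_rot: [0.051, 0.705, -0.05, 0.705]
force: [-0.1, 0.1, -0.5]
finger_gap: 0.354
```

Run:
```python
from h import *
s=st(); im=optics.snapshot('wrist'); cv2.imwrite('pics/w1.png',im[:,:,::-1])
im=optics.snapshot('scene'); cv2.imwrite('pics/s1.png',im[:,:,::-1])
plan((.29,-.22,.36),np.radians(60))
```

```text
t 0.82 tcp [ 0.2478 -0.3998  0.3616] F [-0.1  0.1 -0.5] gap 30.3 yaw -8.2 q [-1.25  0.17  1.62  0.    1.35 -1.11]
shift [0.0012 0.1849 0.0147] turn -1.197 q6 -1.1 rows 10.0
```

View pics/w1.png

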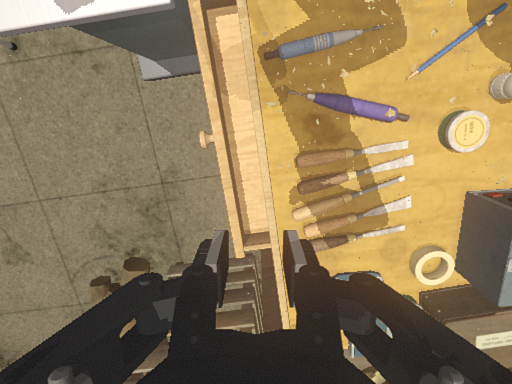

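View pics/s1.png

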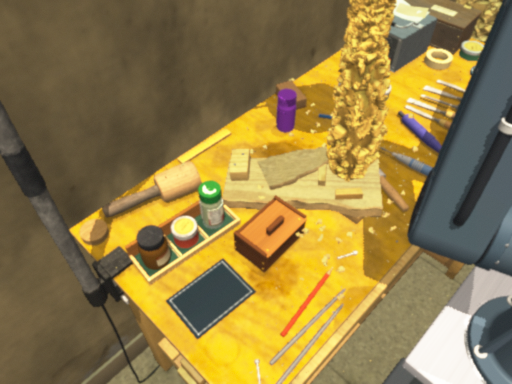

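>>> step_arm:
  commands:
    - [0,0.03,0.005,-0.12]
    - [0,0.06,0.01,-0.25]
    - [0,0.09,0.01,-0.37]
    - [0,0.12,0.015,-0.5]
    - [0,0.15,0.015,-0.62]
    - [0,0.18,0.015,-0.75]
    - [0,0.185,0.015,-0.87]
    - [0,0.185,0.015,-1.0]

```text
t: 1.58
tcp_pos: [0.2902, -0.2175, 0.361]
tool_rot: [-0.291, 0.644, 0.293, 0.644]
force: [0.3, -0.4, 0.2]
finger_gap: 0.35
```

Run:
```python
from h import *
s=st(); im=optics.snapshot('wrist'); cv2.imwrite('pics/w2.png',im[:,:,::-1])
plan((.35,-.03,.36),np.radians(86));plan((.40,.16,.36),np.radians(86))
```

```text
t 1.58 tcp [ 0.2902 -0.2175  0.361 ] F [ 0.3 -0.4  0.2] gap 29.9 yaw 48.7 q [-0.96 -0.01  1.82  0.    1.33 -1.81]
shift [0.0014 0.0791 0.1814] turn -0.647 q6 -1.81 rows 6.0
shift [0.0017 0.1663 0.3574] turn -0.647 q6 -1.81 rows 10.0
```

View pics/w2.png

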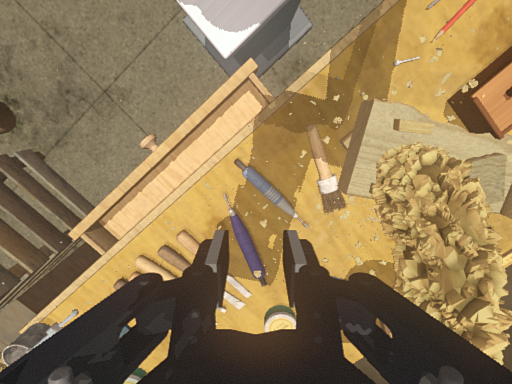

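>>> step_arm:
  commands:
    - [0,0.011,0.025,-0.1]
    - [0,0.022,0.05,-0.2]
    - [0,0.034,0.08,-0.3]
    - [0,0.046,0.11,-0.4]
    - [0,0.06,0.14,-0.5]
    - [0,0.072,0.17,-0.6]
    - [0,0.08,0.19,-0.65]
    - [0,0.095,0.215,-0.65]

```text
t: 2.3
tcp_pos: [0.3611, 0.0063, 0.3614]
tool_rot: [-0.481, 0.517, 0.482, 0.518]
force: [0.6, 0.0, 0.0]
finger_gap: 0.352
```

Run:
```python
from h import *
s=st(); 
plan((.44,.23,.38),np.radians(86))
```

```text
t 2.3 tcp [0.3611 0.0063 0.3614] F [0.6 0.  0. ] gap 30.0 yaw 85.9 q [-0.3  -0.02  1.83  0.    1.33 -1.79]
shift [-0.0184 -0.0626  0.2288] turn -0.002 q6 -1.79 rows 6.0
```

>>> step_arm:
  commands:
    - [-0.004,-0.02,0.035,0]
    - [-0.008,-0.04,0.07,0]
    - [-0.012,-0.06,0.105,0]
    - [-0.016,-0.08,0.14,0]
    - [-0.018,-0.1,0.175,0]
    - [-0.018,-0.115,0.21,0]
    - [-0.018,-0.12,0.235,0]
    - [-0.018,-0.12,0.235,0]

```text
t: 2.97
tcp_pos: [0.4995, 0.236, 0.3784]
tool_rot: [-0.48, 0.517, 0.482, 0.519]
force: [0.7, 0.3, 0.5]
finger_gap: 0.354
```

Run:
```python
from h import *
import pickle
s=st(); p=optics.camera_params('wrist'); im=optics.snapshot('wrist'); cv2.imwrite('pics/w3.png',im[:,:,::-1]); pickle.dump(p,open('w3.pkl','wb'))
cv2.imwrite('pics/w3b.png',cv2.resize(im[:,:,::-1],(800,600),interpolation=cv2.INTER_CUBIC))
```

```text
t 2.97 tcp [0.4995 0.236  0.3784] F [0.7 0.3 0.5] gap 30.2 yaw 85.8 q [ 0.24  0.29  1.41  0.    1.44 -1.26]
```

View pics/w3b.png

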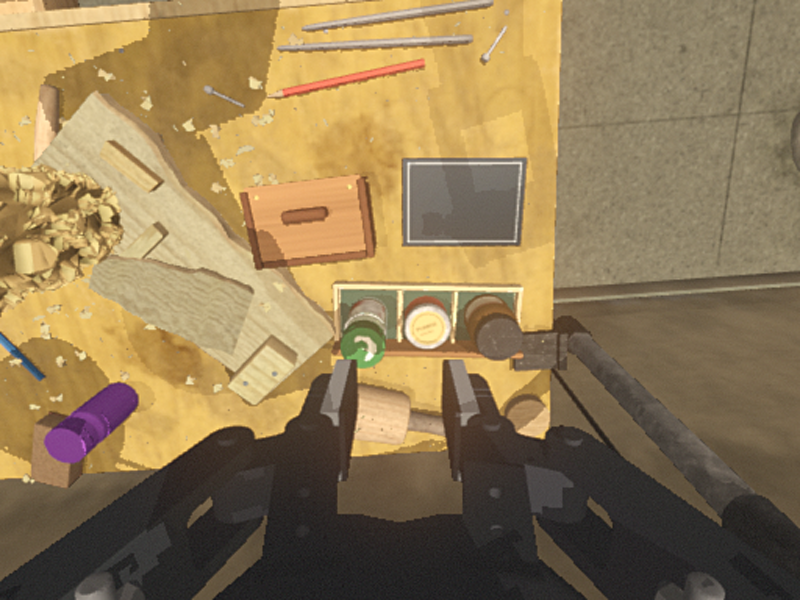

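Run:
```python
from h import *
import pickle
p=pickle.load(open('w3.pkl','rb')); a=cv2.imread('pics/w3.png')
crop(a[:,:,::-1],205,170,345,240,5,'pics/w3c.png'); crop(a[:,:,::-1],150,90,345,180,4,'pics/w3d.png')
hsv=cv2.cvtColor(a,cv2.COLOR_BGR2HSV)
def big(m,roi):
    x0,y0,x1,y1=roi; k=np.zeros_like(m); k[y0:y1,x0:x1]=m[y0:y1,x0:x1]
    c=max(cv2.findContours(k,cv2.RETR_EXTERNAL,cv2.CHAIN_APPROX_NONE)[0],key=cv2.contourArea); return c
g=cv2.inRange(hsv,(40,100,40),(80,255,255)); c=big(g,(205,190,260,240)); (x,y),r=cv2.minEnclosingCircle(c); print('green',x,y,r,cv2.fitEllipse(c)); 
y_=cv2.inRange(hsv,(18,90,150),(35,255,255)); c2=big(y_,(258,190,292,228)); print('yel',cv2.fitEllipse(c2))
k=cv2.inRange(hsv,(0,0,0),(180,120,75)); c3=big(k,(300,195,336,232)); print('blk',cv2.fitEllipse(c3))
for n,cc,z in (('green',c,.114),('tin',c2,.05),('blk',c3,.09)):
    e=cv2.fitEllipse(cc); print(n,onz(p,e[0],z).round(4), 'diam mm',[ (q/283.4*(p['origin'][2]-z)*1000).round(1) for q in e[1]])
m=cv2.inRange(hsv,(0,0,0),(180,90,110)); c4=big(m,(250,95,345,160)); rc=cv2.boxPoints(cv2.minAreaRect(c4)); P=np.array([onz(p,u,.003) for u in rc]); print('mat',P.round(4),P.mean(0).round(4),np.linalg.norm(np.diff(P,axis=0),axis=1))
```

```text
green 231.61895751953125 221.71189880371094 13.886442184448242 ((231.86288452148438, 221.75326538085938), (23.102785110473633, 27.458274841308594), 108.48748779296875)
yel ((273.2615661621094, 209.3516082763672), (20.02012825012207, 21.365018844604492), 73.67696380615234)Traceback (most recent call last):
  File "<stdin>", line 11, in <module>
  File "<stdin>", line 8, in big
ValueError: max() iterable argument is empty
```

View pics/w3c.png

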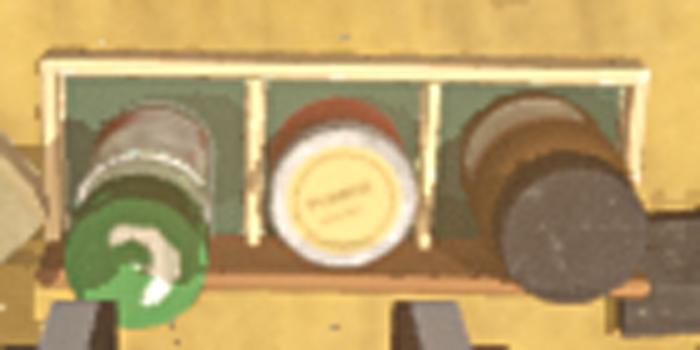

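View pics/w3d.png

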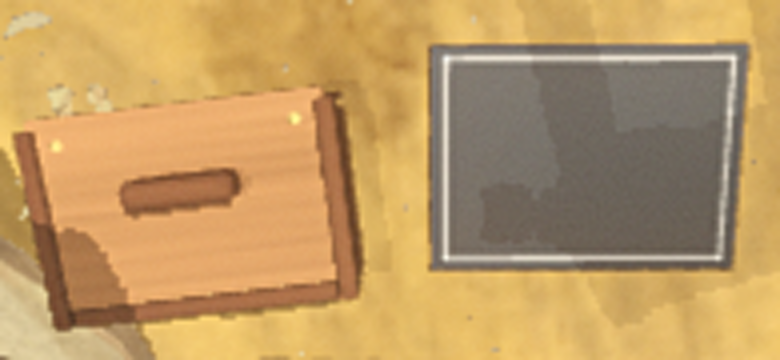

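Run:
```python
from h import *
import pickle
p=pickle.load(open('w3.pkl','rb'))
C=lambda u,v:((u+.5)/5-.5+205,(v+.5)/5-.5+170)
D=lambda u,v:((u+.5)/4-.5+150,(v+.5)/4-.5+90)
def show(n,uv,z): 
    X=onz(p,uv,z); print(n,X.round(4)); return X[:2]
st_=show('stain cap',C(574,233),.09); sp=show('spice cap',C(137,262),.114); ti=show('tin',C(344,196),.05)
print('yel',onz(p,(273.26,209.35),.05),'green',onz(p,(231.86,221.75),.114), 'diams',146/5/283.4*(p['origin'][2]-.09),144/5/283.4*(p['origin'][2]-.114),146/5/283.4*(p['origin'][2]-.05))
a=show('div1 near',C(255,78),.018);b=show('div2 near',C(433,81),.018)
a2=show('div1 far',C(253,240),.018);b2=show('div2 far',C(426,243),.018)
e1=show('near-left corner',C(43,62),.018);e2=show('near-right corner',C(648,72),.018)
for u,v in ((a,b),(a2,b2),(e1,e2)): d=v-u; print('yaw caddy',np.degrees(np.arctan2(-d[0],d[1])),np.linalg.norm(d))
print('mid',(a+b+a2+b2)/4, (e1+e2)/2)
m=[show('mat',D(*u),.003) for u in ((430,45),(748,45),(732,270),(430,270))]
print('mat c',np.mean(m,0),[np.linalg.norm(m[i]-m[i-1]) for i in range(4)]); d=m[1]-m[0]; print('yaw',np.degrees(np.arctan2(-d[0],d[1])));d=m[2]-m[3]; print('yaw',np.degrees(np.arctan2(-d[0],d[1])))
bx=[show('box',D(*u),.063) for u in ((15,133),(328,95),(358,298),(60,328))]
bx=np.array(bx);print('box mean',bx.mean(0),[np.linalg.norm(bx[i]-bx[i-1]) for i in range(4)])
for u,v in ((0,1),(3,2)): d=bx[v]-bx[u]; print('yaw',np.degrees(np.arctan2(-d[0],d[1])))
g1=show('bar',D(120,196),.078);g2=show('bar',D(240,185),.078);d=g2-g1;print('bar',(g1+g2)/2,np.linalg.norm(d),np.degrees(np.arctan2(-d[0],d[1])))
```

```text
stain cap [0.6096 0.3334 0.09  ]
spice cap [0.5989 0.1925 0.114 ]
tin [0.6065 0.2606 0.05  ]
yel [0.60752259 0.26031203 0.05      ] green [0.59841458 0.19228323 0.114     ] diams 0.04437971973173482 0.041332822825673694 0.04850110293568683
div1 near [0.5699 0.2317 0.018 ]
div2 near [0.576  0.2973 0.018 ]
div1 far [0.6343 0.2262 0.018 ]
div2 far [0.6404 0.2923 0.018 ]
near-left corner [0.558  0.1544 0.018 ]
near-right corner [0.5784 0.3766 0.018 ]
yaw caddy -5.262595126839656 0.06581491425918766
yaw caddy -5.349853425477509 0.06630657665196894
yaw caddy -5.23902769046523 0.22308928244234907
mid [0.60514897 0.26187911] [0.56821425 0.26548989]
mat [0.422  0.2453 0.003 ]
mat [0.4321 0.3835 0.003 ]
mat [0.531  0.3773 0.003 ]
mat [0.5207 0.2382 0.003 ]
mat c [0.47645489 0.31108067] [np.float64(0.09897526400739973), np.float64(0.13857979790328476), np.float64(0.09905437016424411), np.float64(0.13942527563898402)]
yaw -4.2104594268293765
yaw -4.240859243977403
box [0.4432 0.0797 0.063 ]
box [0.4379 0.2038 0.063 ]
box [0.5189 0.2082 0.063 ]
box [0.5224 0.0841 0.063 ]
box mean [0.48059172 0.14392555] [np.float64(0.0793336108096868), np.float64(0.1242513341606328), np.float64(0.0811855587593261), np.float64(0.1241487228081139)]
yaw 2.4514653672871547
yaw 1.596032219412563
bar [0.469  0.1211 0.078 ]
bar [0.4683 0.1679 0.078 ]
bar [0.4686678  0.14449385] 0.046765290316430966 0.9262823497126
```

Run:
```python
from h import *
import pickle
pt=optics.camera_params('top')
T=lambda u,v:((u+.5)/5-.5+135,(v+.5)/5-.5+150)
print('stain',onz(pt,T(132,162),.09),'spice',onz(pt,T(430,174),.114),'tin',onz(pt,T(306,178),.05))
p=pickle.load(open('w3.pkl','rb'));print('clamp',onz(p,(334.6,213),.03))
plan((.6105,.333,.2),np.radians(84.7)); plan((.6105,.333,.056))
```

```text
stain [0.61107588 0.33187327 0.09      ] spice [0.59916244 0.1905419  0.114     ] tin [0.60767071 0.25897028 0.05      ]
clamp [0.63105729 0.37455998 0.03      ]
shift [ 0.1782 -0.1049  0.1071] turn 0.019 q6 -1.26 rows 6.0
shift [ 0.3222 -0.1052  0.107 ] turn 0.0 q6 -1.26 rows 9.0
```

>>> step_arm:
  commands:
    - [0.03,-0.018,0.018,0.02]
    - [0.06,-0.036,0.036,0.02]
    - [0.09,-0.054,0.054,0.02]
    - [0.12,-0.072,0.072,0.02]
    - [0.15,-0.09,0.09,0.02]
    - [0.17,-0.102,0.104,0.02]
    - [0.178,-0.105,0.107,0.02]
    - [0.178,-0.105,0.107,0.02]
  jaw: 0.076
  grip_force: 40

```text
t: 3.68
tcp_pos: [0.6097, 0.3314, 0.1967]
tool_rot: [-0.474, 0.526, 0.477, 0.521]
force: [-0.6, -0.6, -0.2]
finger_gap: 0.891
```

Run:
```python
from h import *
s=st(); im=optics.snapshot('wrist'); cv2.imwrite('pics/w4.png',im[:,:,::-1])
plan((.6105,.333,.056),np.radians(84.7))
```

```text
t 3.68 tcp [0.6097 0.3314 0.1967] F [-0.6 -0.6 -0.2] gap 76.1 yaw 84.5 q [ 0.34  0.66  1.27  0.    1.22 -1.14]
shift [ 0.1429 -0.0011  0.0019] turn -0.003 q6 -1.14 rows 4.0
```

View pics/w4.png

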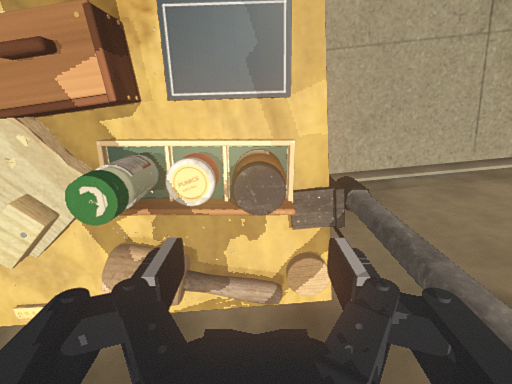

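>>> step_arm:
  commands:
    - [0.03,-0.001,0.002,0]
    - [0.06,-0.001,0.002,0]
    - [0.09,-0.001,0.002,0]
    - [0.115,-0.001,0.002,0]
    - [0.132,-0.001,0.002,0]
    - [0.14,-0.001,0.002,0]
    - [0.141,-0.001,0.002,0]

```text
t: 4.32
tcp_pos: [0.61, 0.3319, 0.0581]
tool_rot: [-0.474, 0.526, 0.476, 0.522]
force: [0.1, -0.4, 1.0]
finger_gap: 0.89
```

Run:
```python
from h import *
s=st()
```

```text
t 4.32 tcp [0.61   0.3319 0.0581] F [ 0.1 -0.4  1. ] gap 76.0 yaw 84.4 q [ 0.34  0.83  1.36  0.    0.97 -1.14]
```

>>> step_arm:
  commands:
    - [0.001,0,0.001,0]
    - [0.001,0,0.001,0]
    - [0.001,0,0.001,0]
    - [0.001,0,0.001,0]
    - [0.001,0,0.001,0]
    - [0.001,0,0.001,0]
    - [0.001,0,0.001,0]
    - [0.001,0,0.001,0]
  jaw: 0.03

```text
t: 4.98
tcp_pos: [0.6118, 0.3335, 0.0601]
tool_rot: [-0.475, 0.524, 0.475, 0.523]
force: [-0.1, -1.5, 7.6]
finger_gap: 0.58
```

Run:
```python
from h import *
s=st()
```

```text
t 4.98 tcp [0.6118 0.3335 0.0601] F [-0.1 -1.5  7.6] gap 49.5 yaw 84.4 q [ 0.34  0.82  1.35  0.    0.97 -1.13]
```

>>> step_arm:
  commands:
    - [-0.005,0,0,0]
    - [-0.015,0,0,0]
    - [-0.03,0,0,0]
    - [-0.045,0,0,0]
    - [-0.06,0,0,0]
    - [-0.075,0,0,0]
    - [-0.09,0,0,0]
    - [-0.1,0,0,0]

```text
t: 5.65
tcp_pos: [0.6125, 0.3338, 0.1625]
tool_rot: [-0.475, 0.523, 0.475, 0.524]
force: [0.1, -0.2, -1.1]
finger_gap: 0.577
```

Run:
```python
from h import *
s=st(); im=optics.snapshot('scene'); crop(im,80,130,330,330,3,'pics/s5.png'); im=optics.snapshot('wrist'); cv2.imwrite('pics/w5.png',im[:,:,::-1])
plan((.4805,.350,.16),np.radians(85.8));
```

```text
t 5.65 tcp [0.6125 0.3338 0.1625] F [ 0.1 -0.2 -1.1] gap 49.3 yaw 84.4 q [ 0.34  0.7   1.3   0.    1.15 -1.13]
shift [0.0026 0.1338 0.0028] turn -0.024 q6 -1.13 rows 4.0
```

View pics/s5.png

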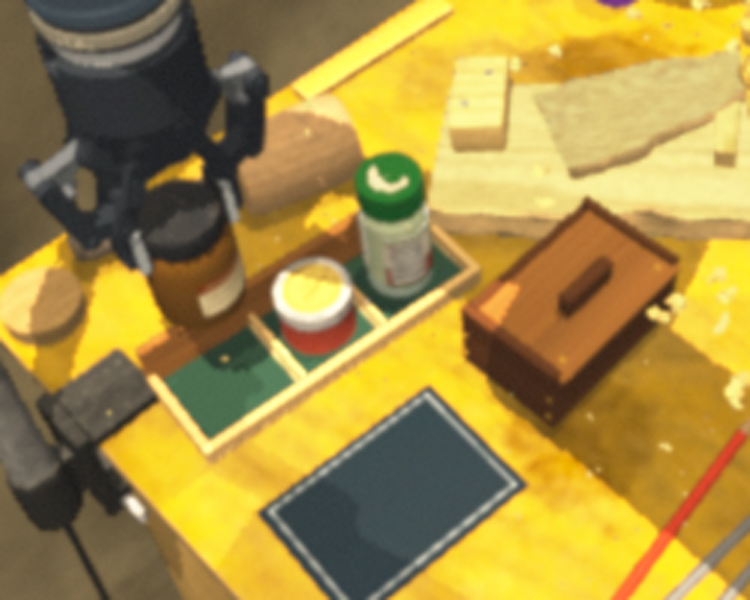

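View pics/w5.png

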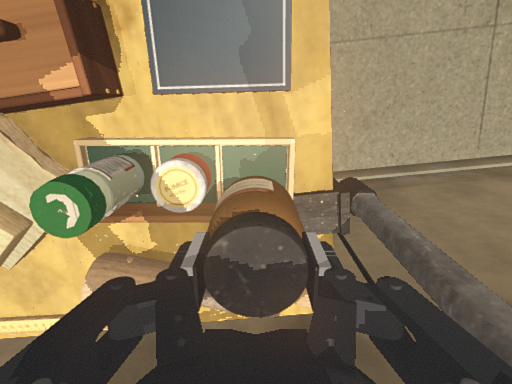

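>>> step_arm:
  commands:
    - [0,0.02,0,0]
    - [0,0.045,0.001,0]
    - [0,0.075,0.002,-0.01]
    - [0,0.105,0.003,-0.02]
    - [0,0.125,0.003,-0.024]
    - [0.001,0.133,0.003,-0.024]
    - [0.002,0.134,0.003,-0.024]
    - [0.002,0.134,0.003,-0.024]

```text
t: 6.42
tcp_pos: [0.4809, 0.3504, 0.1603]
tool_rot: [-0.482, 0.517, 0.481, 0.519]
force: [0.3, -0.5, -1.3]
finger_gap: 0.574
```

>>> step_arm:
  commands:
    - [0.025,0,0,0]
    - [0.05,0,0,0]
    - [0.07,0,0,0]
    - [0.085,0,0,0]
    - [0.094,0,0,0]
    - [0.099,0,0,0]
    - [0.101,0,0,0]
    - [0.101,0,0,0]

```text
t: 7.08
tcp_pos: [0.4823, 0.3505, 0.0593]
tool_rot: [-0.482, 0.516, 0.48, 0.52]
force: [-0.4, 0.4, -1.4]
finger_gap: 0.576
```

Run:
```python
from h import *
s=st()
```

```text
t 7.08 tcp [0.4823 0.3505 0.0593] F [-0.4  0.4 -1.4] gap 49.2 yaw 85.8 q [ 0.44  0.72  1.64 -0.    0.78 -1.05]
```

>>> step_arm:
  commands:
    - [0.001,0,0,0]
    - [0.002,0,0,0]
    - [0.003,0,0,0]
    - [0.003,0,0,0]

```text
t: 7.42
tcp_pos: [0.4825, 0.3506, 0.0567]
tool_rot: [-0.482, 0.516, 0.48, 0.52]
force: [-0.2, -0.4, -1.9]
finger_gap: 0.576
```

>>> step_arm:
  commands:
    - [0.001,0,0,0]
    - [0.002,0,0,0]
    - [0.003,0,0,0]

```text
t: 7.67
tcp_pos: [0.4832, 0.3509, 0.055]
tool_rot: [-0.482, 0.516, 0.48, 0.521]
force: [-2.6, -1.1, 13.1]
finger_gap: 0.575
```

>>> step_arm:
  commands:
    - [-0.001,0,0,0]
    - [-0.001,0,0,0]
    - [-0.001,0,0,0]
    - [-0.001,0,0,0]
    - [-0.001,0,0,0]
  jaw: 0.07

```text
t: 8.08
tcp_pos: [0.4831, 0.3509, 0.0559]
tool_rot: [-0.482, 0.516, 0.48, 0.52]
force: [0.7, -0.7, -0.0]
finger_gap: 0.822
```

>>> step_arm:
  commands:
    - [-0.02,0,0,0]
    - [-0.05,0,0,0]
    - [-0.08,0,0,0]
    - [-0.11,0,0,0]
    - [-0.135,0,0,0]
    - [-0.145,0,0,0]
    - [-0.145,0,0,0]

```text
t: 8.67
tcp_pos: [0.4836, 0.3513, 0.2036]
tool_rot: [-0.483, 0.514, 0.48, 0.522]
force: [-0.0, 0.7, -0.3]
finger_gap: 0.82
```

Run:
```python
from h import *
s=st(); im=optics.snapshot('wrist'); cv2.imwrite('pics/w6.png',im[:,:,::-1]); im=optics.snapshot('scene'); crop(im,80,130,330,330,3,'pics/s6.png')
plan((.599,.192,.22),np.radians(84.7));
```

```text
t 8.67 tcp [0.4836 0.3513 0.2036] F [-0.   0.7 -0.3] gap 70.1 yaw 85.8 q [ 0.44  0.52  1.54 -0.    1.07 -1.06]
shift [-0.0196 -0.129  -0.1491] turn 0.019 q6 -1.06 rows 5.0
```

View pics/w6.png

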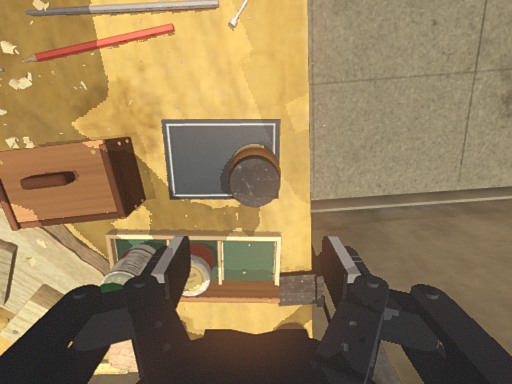

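View pics/s6.png

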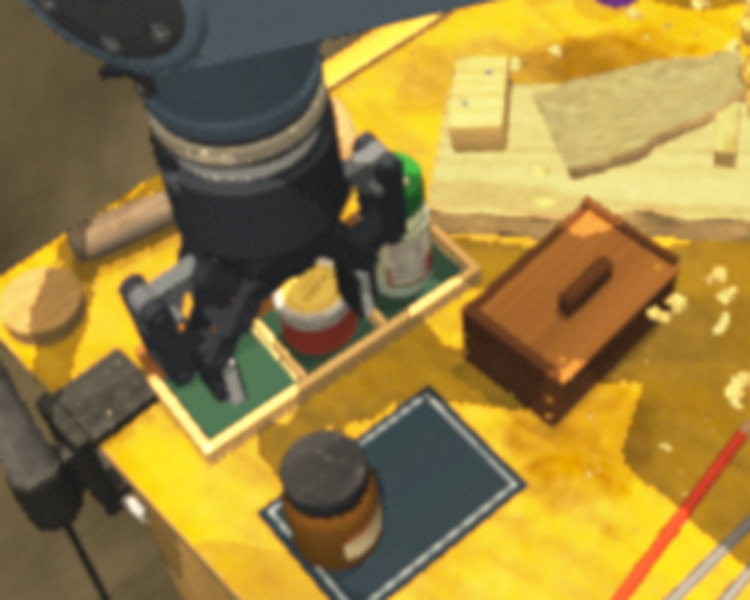

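>>> step_arm:
  commands:
    - [-0.01,-0.02,-0.023,0]
    - [-0.02,-0.05,-0.055,0.01]
    - [-0.02,-0.075,-0.085,0.019]
    - [-0.02,-0.1,-0.115,0.019]
    - [-0.02,-0.12,-0.138,0.019]
    - [-0.02,-0.128,-0.148,0.019]
    - [-0.02,-0.129,-0.149,0.019]
    - [-0.02,-0.129,-0.149,0.019]

```text
t: 9.43
tcp_pos: [0.5979, 0.1918, 0.2182]
tool_rot: [-0.476, 0.522, 0.476, 0.524]
force: [0.2, 0.3, -1.0]
finger_gap: 0.823
```

Run:
```python
from h import *
s=st(); im=optics.snapshot('wrist'); cv2.imwrite('pics/w7.png',im[:,:,::-1])
plan((.599,.192,.079),np.radians(84.7));
```

```text
t 9.43 tcp [0.5979 0.1918 0.2182] F [ 0.2  0.3 -1. ] gap 70.3 yaw 84.6 q [ 0.13  0.54  1.44  0.    1.16 -1.35]
shift [ 0.1397 -0.0015 -0.001 ] turn 0.0 q6 -1.35 rows 4.0
```

View pics/w7.png

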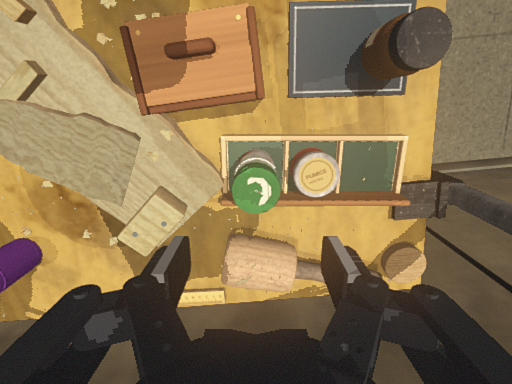

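>>> step_arm:
  commands:
    - [0.03,-0.001,0,0]
    - [0.06,-0.002,0,0]
    - [0.09,-0.002,0,0]
    - [0.115,-0.002,0,0]
    - [0.132,-0.002,0,0]
    - [0.138,-0.002,0,0]
    - [0.138,-0.002,0,0]

```text
t: 10.07
tcp_pos: [0.5969, 0.1945, 0.0787]
tool_rot: [-0.476, 0.523, 0.478, 0.522]
force: [0.1, 0.8, 0.1]
finger_gap: 0.819
```

>>> step_arm:
  commands:
    - [0,0,0,0]
    - [0,0,0,0]
    - [0,0,0,0]
    - [0,0,0,0]
    - [0,0,0,0]
    - [0,0,0,0]
    - [0,0,0,0]
    - [0,0,0,0]
  jaw: 0.03

```text
t: 10.73
tcp_pos: [0.5979, 0.1948, 0.08]
tool_rot: [-0.476, 0.522, 0.478, 0.522]
force: [-0.6, 1.3, 6.4]
finger_gap: 0.516
```

>>> step_arm:
  commands:
    - [-0.005,0,0,0]
    - [-0.015,0,0,0]
    - [-0.03,0,0,0]
    - [-0.045,0,0,0]
    - [-0.06,0,0,0]
    - [-0.075,0,0,0]
    - [-0.09,0,0,0]
    - [-0.1,0,0,0]

```text
t: 11.4
tcp_pos: [0.5984, 0.1944, 0.1819]
tool_rot: [-0.476, 0.521, 0.477, 0.523]
force: [0.5, -0.4, -0.4]
finger_gap: 0.517
```

Run:
```python
from h import *
s=st(); im=optics.snapshot('scene'); crop(im,80,130,330,330,3,'pics/s8.png')
plan((.4745,.274,.18),np.radians(85.8));
```

```text
t 11.4 tcp [0.5984 0.1944 0.1819] F [ 0.5 -0.4 -0.4] gap 44.1 yaw 84.8 q [ 0.14  0.59  1.47  0.    1.08 -1.35]
shift [0.0033 0.1317 0.0678] turn -0.017 q6 -1.35 rows 4.0
```

View pics/s8.png

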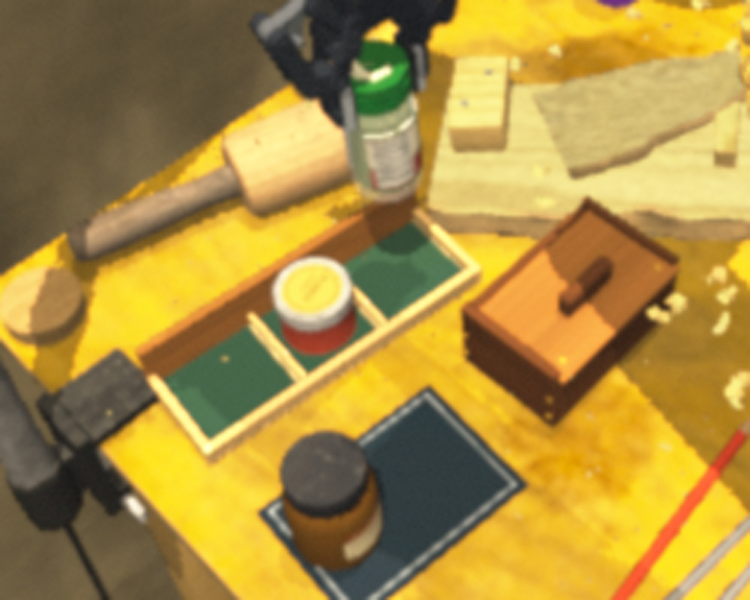

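>>> step_arm:
  commands:
    - [0,0.02,0.01,0]
    - [0,0.045,0.023,0]
    - [0,0.075,0.038,-0.01]
    - [0,0.105,0.053,-0.017]
    - [0,0.123,0.063,-0.017]
    - [0.001,0.131,0.068,-0.017]
    - [0.002,0.132,0.068,-0.017]
    - [0.002,0.132,0.068,-0.017]

```text
t: 12.12
tcp_pos: [0.4747, 0.2742, 0.1812]
tool_rot: [-0.482, 0.516, 0.481, 0.52]
force: [-0.1, -0.2, -1.4]
finger_gap: 0.513
```

>>> step_arm:
  commands:
    - [0.025,0,0,0]
    - [0.05,0,0,0]
    - [0.07,0,0,0]
    - [0.085,0,0,0]
    - [0.094,0,0,0]
    - [0.099,0,0,0]
    - [0.101,0,0,0]
    - [0.101,0,0,0]

```text
t: 12.78
tcp_pos: [0.4761, 0.2742, 0.0801]
tool_rot: [-0.482, 0.516, 0.481, 0.52]
force: [0.2, 0.4, -0.8]
finger_gap: 0.516
```

Run:
```python
from h import *
s=st()
```

```text
t 12.78 tcp [0.4761 0.2742 0.0801] F [ 0.2  0.4 -0.8] gap 44.1 yaw 85.8 q [ 0.32  0.65  1.75  0.    0.74 -1.18]
```

>>> step_arm:
  commands:
    - [0.002,0,0,0]
    - [0.003,0,0,0]
    - [0.004,0,0,0]
    - [0.005,0,0,0]
    - [0.005,0,0,0]

```text
t: 13.2
tcp_pos: [0.4761, 0.2743, 0.0753]
tool_rot: [-0.482, 0.516, 0.481, 0.52]
force: [-0.8, 1.1, -0.9]
finger_gap: 0.515
```

>>> step_arm:
  commands:
    - [0.001,0,0,0]
    - [0.002,0,0,0]
    - [0.002,0,0,0]

```text
t: 13.45
tcp_pos: [0.4768, 0.2743, 0.0749]
tool_rot: [-0.483, 0.515, 0.48, 0.52]
force: [-1.7, -1.8, 8.6]
finger_gap: 0.517
```

>>> step_arm:
  commands:
    - [0,0,0,0]
    - [0,0,0,0]
    - [0,0,0,0]
    - [0,0,0,0]
    - [0,0,0,0]
  jaw: 0.062

```text
t: 13.87
tcp_pos: [0.4767, 0.2743, 0.0746]
tool_rot: [-0.482, 0.515, 0.481, 0.52]
force: [0.3, 0.3, -0.3]
finger_gap: 0.726
```

>>> step_arm:
  commands:
    - [-0.02,0,0,0]
    - [-0.05,0,0,0]
    - [-0.08,0,0,0]
    - [-0.11,0,0,0]
    - [-0.135,0,0,0]
    - [-0.145,0,0,0]
    - [-0.145,0,0,0]

```text
t: 14.45
tcp_pos: [0.4771, 0.2745, 0.222]
tool_rot: [-0.483, 0.513, 0.48, 0.522]
force: [-0.1, -0.0, -0.7]
finger_gap: 0.725
```

Run:
```python
from h import *
import pickle
s=st(); p=optics.camera_params('wrist');im=optics.snapshot('wrist'); cv2.imwrite('pics/w9.png',im[:,:,::-1]); pickle.dump(p,open('w9.pkl','wb'))
crop(im,90,80,330,320,2.5,'pics/w9c.png')
```

```text
t 14.45 tcp [0.4771 0.2745 0.222 ] F [-0.1 -0.  -0.7] gap 62.0 yaw 85.8 q [ 0.32  0.43  1.64  0.    1.05 -1.18]
```

View pics/w9.png

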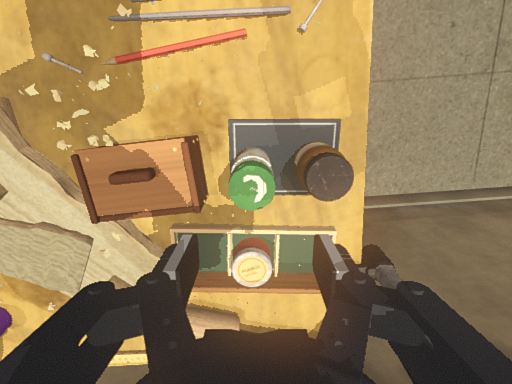

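>>> step_arm:
  commands:
    - [0,0.01,-0.03,0]
    - [0,0.02,-0.06,0]
    - [0,0.03,-0.09,0]
    - [0,0.035,-0.115,0]
    - [0,0.04,-0.127,0]
    - [0,0.04,-0.128,0]
    - [0,0.04,-0.128,0]

```text
t: 15.08
tcp_pos: [0.4257, 0.1488, 0.2177]
tool_rot: [-0.481, 0.516, 0.481, 0.52]
force: [-0.5, 0.5, 0.1]
finger_gap: 0.727
```

Run:
```python
from h import *
import pickle
s=st(); p=optics.camera_params('wrist');im=optics.snapshot('wrist'); cv2.imwrite('pics/w10.png',im[:,:,::-1]); pickle.dump(p,open('w10.pkl','wb'))
crop(im,160,110,360,260,4,'pics/w10c.png')
```

```text
t 15.08 tcp [0.4257 0.1488 0.2177] F [-0.5  0.5  0.1] gap 62.1 yaw 85.7 q [ 0.09  0.31  1.87  0.    0.95 -1.41]
```

View pics/w10c.png

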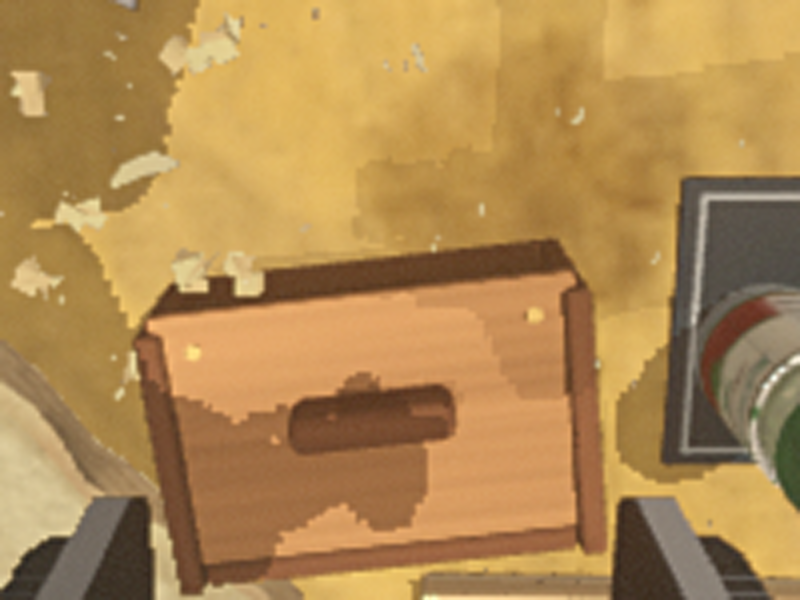

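Run:
```python
from h import *
import pickle
p=pickle.load(open('w10.pkl','rb'))
D=lambda u,v:((u+.5)/4-.5+160,(v+.5)/4-.5+110)
g=lambda u,z:onz(p,D(*u),z)[:2]
c=np.array([g(u,.063) for u in ((137,340),(593,290),(605,550),(185,592))]); print(c.round(4),c.mean(0),[np.linalg.norm(c[i]-c[i-1]).round(4) for i in range(4)])
ang=lambda a,b:np.degrees(np.arctan2((b-a)[1],(b-a)[0]))
print('x-dir yaw',ang(c[0],c[3]),ang(c[1],c[2]),'y-dir',ang(c[0],c[1])-90,ang(c[3],c[2])-90)
a,b=g((290,430),.069),g((456,408),.069); print('bar',(a+b)/2,np.linalg.norm(b-a),ang(a,b)-90)
a,b=g((148,325),.059),g((577,280),.059); print('lid edge',a,b,ang(a,b)-90)
a,b=g((193,353),.059),g((535,315),.059); print('pins',a,b,ang(a,b)-90)
```

```text
[[0.4432 0.0796]
 [0.4384 0.2052]
 [0.518  0.2072]
 [0.5224 0.0828]] [0.4804989  0.14368758] [np.float64(0.0793), np.float64(0.1257), np.float64(0.0796), np.float64(0.1245)]
x-dir yaw 2.2926634136024564 1.4556398206700258 y-dir 2.2051223106614373 2.039844472124102
bar [0.46908458 0.14274742] 0.04632659425442341 3.7678910173117686
lid edge [0.44034781 0.08224863] [0.43638097 0.20155609] 1.9043177166357594
pins [0.4494748 0.0936871] [0.44558097 0.18969053] 2.32259934480102
```

Run:
```python
from h import *
pt=optics.camera_params('top')
T=lambda u,v:((u+.5)/5-.5+135,(v+.5)/5-.5+150)
c=np.array([onz(pt,T(*u),.063)[:2] for u in ((412,362),(678,347),(688,518),(425,535))]); print(c.round(4),c.mean(0),[np.linalg.norm(c[i]-c[i-1]).round(4) for i in range(4)])
print('bar',onz(pt,T(550,462),.073), 'mat',np.mean([onz(pt,T(*u),.003)[:2] for u in ((92,350),(364,364),(350,560),(75,545))],0))
plan((.469,.1433,.12),np.radians(92.1));plan((.469,.1433,.060),np.radians(92.1))
```

```text
[[0.5178 0.206 ]
 [0.5226 0.0815]
 [0.4439 0.0785]
 [0.4379 0.2002]] [0.48057162 0.14155612] [np.float64(0.0801), np.float64(0.1246), np.float64(0.0788), np.float64(0.1219)]
bar [0.47057936 0.14120869 0.073     ] mat [0.47623158 0.31087025]
shift [ 0.0983 -0.0422 -0.0034] turn -0.11 q6 -1.41 rows 3.0
shift [ 0.1583 -0.0418 -0.0036] turn -0.11 q6 -1.41 rows 4.0
```

>>> step_arm:
  commands:
    - [0.025,-0.015,-0.001,-0.05]
    - [0.05,-0.03,-0.003,-0.1]
    - [0.075,-0.041,-0.004,-0.11]
    - [0.09,-0.043,-0.004,-0.11]
    - [0.098,-0.043,-0.004,-0.11]
    - [0.098,-0.043,-0.004,-0.11]

```text
t: 15.63
tcp_pos: [0.4686, 0.1433, 0.1181]
tool_rot: [-0.509, 0.489, 0.51, 0.492]
force: [-0.1, -0.7, -0.1]
finger_gap: 0.723
```

Run:
```python
from h import *
s=st(); p=optics.camera_params('wrist');im=optics.snapshot('wrist'); cv2.imwrite('pics/w11.png',im[:,:,::-1]);
plan((.4695,.143,.060),np.radians(92.1))
```

```text
t 15.63 tcp [0.4686 0.1433 0.1181] F [-0.1 -0.7 -0.1] gap 61.8 yaw 92.2 q [ 0.07  0.53  1.87  0.01  0.74 -1.55]
shift [ 0.0593 -0.0003 -0.0006] turn 0.001 q6 -1.55 rows 2.0
```

View pics/w11.png

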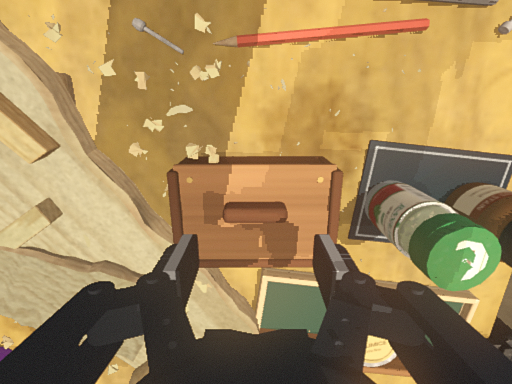

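>>> step_arm:
  commands:
    - [0.02,0,0,0]
    - [0.04,0,0,0]
    - [0.052,0,0,0]
    - [0.057,0,0,0]
    - [0.057,0,0,0]
  grip_force: 30

```text
t: 16.1
tcp_pos: [0.469, 0.1439, 0.0622]
tool_rot: [-0.509, 0.489, 0.509, 0.492]
force: [-0.2, 0.2, -0.1]
finger_gap: 0.724
```

>>> step_arm:
  commands:
    - [0,0,0,0]
    - [0,0,0,0]
    - [0,0,0,0]
    - [0,0,0,0]
    - [0,0,0,0]
    - [0,0,0,0]
  jaw: 0.03

```text
t: 16.6
tcp_pos: [0.4698, 0.1431, 0.0637]
tool_rot: [0.511, -0.488, -0.509, -0.492]
force: [0.5, -5.4, 4.2]
finger_gap: 0.528
```

Run:
```python
from h import *
s=st(); 
plan(np.r_[s['tcp_pos'][:2]-.066*np.array([np.cos(.037),np.sin(.037)]),s['tcp_pos'][2]])
```

```text
t 16.6 tcp [0.4698 0.1431 0.0637] F [ 0.5 -5.4  4.2] gap 45.1 yaw 92.3 q [ 0.07  0.63  1.9   0.    0.6  -1.55]
shift [-0.0004  0.066   0.0002] turn 0.0 q6 -1.55 rows 2.0
```

>>> step_arm:
  commands:
    - [0,0.008,0,0]
    - [0,0.018,0,0]
    - [0,0.028,0,0]
    - [0,0.038,0,0]
    - [0,0.048,0,0]
    - [0,0.056,0,0]
    - [0,0.062,0,0]
    - [0,0.065,0,0]

```text
t: 17.27
tcp_pos: [0.4038, 0.1405, 0.0637]
tool_rot: [0.511, -0.488, -0.509, -0.492]
force: [1.4, -2.3, 1.7]
finger_gap: 0.524
```

Run:
```python
from h import *
s=st()
```

```text
t 17.27 tcp [0.4038 0.1405 0.0637] F [ 1.4 -2.3  1.7] gap 44.8 yaw 92.3 q [ 0.07  0.6   2.06  0.    0.48 -1.54]
```

>>> step_arm:
  commands:
    - [0,0.001,0,0]
    - [0,0.002,0,0]
    - [0,0.003,0,0]
    - [0,0.003,0,0]

```text
t: 17.6
tcp_pos: [0.4037, 0.1405, 0.0638]
tool_rot: [0.512, -0.487, -0.508, -0.493]
force: [4.9, -3.3, -4.1]
finger_gap: 0.522
```

>>> step_arm:
  commands:
    - [0,-0.001,0,0]
    - [0,-0.001,0,0]
    - [0,-0.001,0,0]
    - [0,-0.001,0,0]
  jaw: 0.064

```text
t: 17.93
tcp_pos: [0.4037, 0.1407, 0.0638]
tool_rot: [0.512, -0.487, -0.508, -0.493]
force: [-0.3, -0.7, -0.1]
finger_gap: 0.752
```

>>> step_arm:
  commands:
    - [-0.02,0,0,0]
    - [-0.05,0,0,0]
    - [-0.085,0,0,0]
    - [-0.12,0,0,0]
    - [-0.145,0,0,0]
    - [-0.15,0,0,0]
    - [-0.15,0,0,0]

```text
t: 18.52
tcp_pos: [0.4028, 0.1406, 0.2153]
tool_rot: [0.513, -0.486, -0.507, -0.494]
force: [0.2, -0.6, -0.8]
finger_gap: 0.749
```

Run:
```python
from h import *
s=st(); p=optics.camera_params('wrist');im=optics.snapshot('wrist'); cv2.imwrite('pics/w12.png',im[:,:,::-1]);im=optics.snapshot('scene'); crop(im,80,130,330,330,3,'pics/s12.png')
im=optics.snapshot('top');crop(im,135,150,285,270,5,'pics/t12.png')
plan((.6065,.2605,.21),np.radians(84.7))
```

```text
t 18.52 tcp [0.4028 0.1406 0.2153] F [ 0.2 -0.6 -0.8] gap 63.9 yaw 92.3 q [ 0.07  0.28  1.94  0.    0.91 -1.54]
shift [ 0.0039 -0.2103  0.112 ] turn 0.132 q6 -1.54 rows 6.0
```

View pics/w12.png

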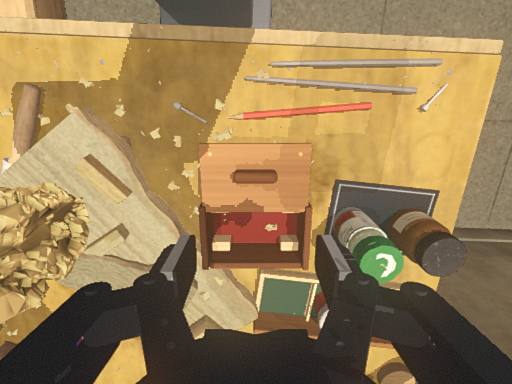

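View pics/s12.png

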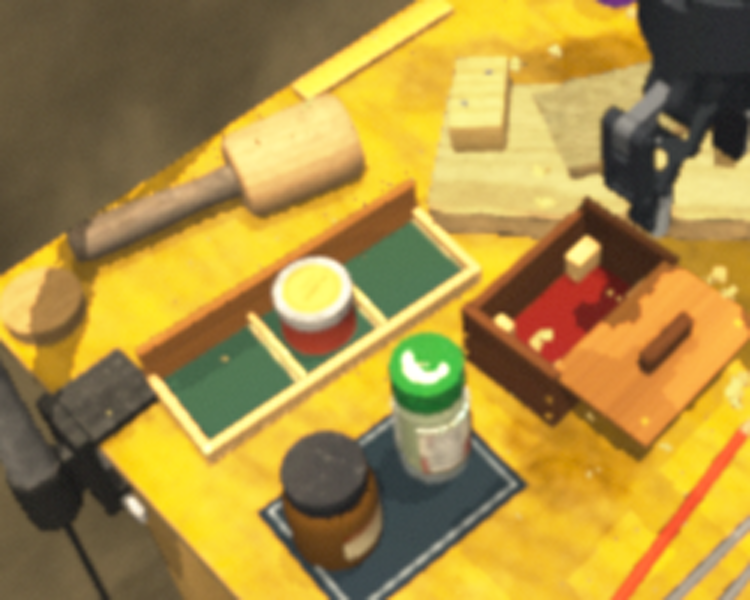

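>>> step_arm:
  commands:
    - [0,-0.025,0.014,0.02]
    - [0,-0.06,0.032,0.05]
    - [0,-0.095,0.05,0.08]
    - [0,-0.13,0.07,0.11]
    - [0.002,-0.165,0.088,0.132]
    - [0.004,-0.19,0.102,0.132]
    - [0.004,-0.208,0.111,0.132]
    - [0.004,-0.21,0.112,0.132]
  jaw: 0.07

```text
t: 19.33
tcp_pos: [0.6086, 0.2618, 0.2063]
tool_rot: [-0.477, 0.521, 0.476, 0.524]
force: [0.8, 0.0, -0.1]
finger_gap: 0.821
```

Run:
```python
from h import *
s=st(); p=optics.camera_params('wrist');im=optics.snapshot('wrist'); cv2.imwrite('pics/w13.png',im[:,:,::-1]);
a=im[:,:,::-1].copy(); hsv=cv2.cvtColor(a,cv2.COLOR_BGR2HSV)
X=proj(p,np.array([.6065,.2605,.05])); print('expected px',X)
m=cv2.inRange(hsv,(18,60,150),(38,255,255)); x,y=X.astype(int); k=np.zeros_like(m); k[y-22:y+22,x-22:x+22]=m[y-22:y+22,x-22:x+22]
c=max(cv2.findContours(k,cv2.RETR_EXTERNAL,cv2.CHAIN_APPROX_NONE)[0],key=cv2.contourArea); e=cv2.fitEllipse(c); print(e,onz(p,e[0],.05))
plan((.6065,.2605,.10),np.radians(84.7));plan((.6065,.2605,.02),np.radians(84.7))
```

```text
t 19.33 tcp [0.6086 0.2618 0.2063] F [ 0.8  0.  -0.1] gap 70.1 yaw 84.7 q [ 0.24  0.6   1.36  0.    1.17 -1.24]
expected px [254.03208905 172.66822239]
((254.05824279785156, 173.58343505859375), (36.326480865478516, 37.85746383666992), 83.05221557617188) [0.60751767 0.26043319 0.05      ]
shift [ 0.1065  0.0004 -0.0007] turn 0.001 q6 -1.24 rows 3.0
shift [ 0.1865  0.0006 -0.0009] turn 0.001 q6 -1.24 rows 5.0
```

View pics/w13.png

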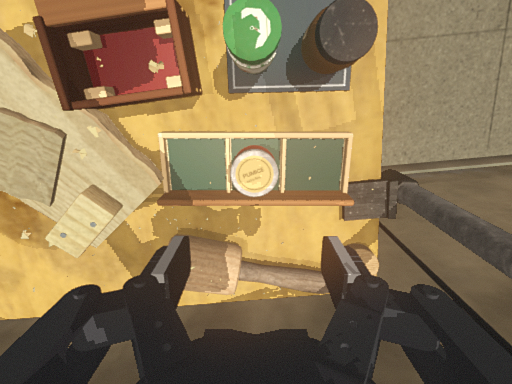

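>>> step_arm:
  commands:
    - [0.03,0.001,-0.001,0]
    - [0.065,0.001,-0.001,0]
    - [0.1,0.001,-0.001,0]
    - [0.13,0.001,-0.001,0]
    - [0.155,0.001,-0.001,0]
    - [0.175,0.001,-0.001,0]
    - [0.184,0.001,-0.001,0]
    - [0.184,0.001,-0.001,0]
  grip_force: 40

```text
t: 20.05
tcp_pos: [0.6023, 0.2591, 0.0191]
tool_rot: [-0.475, 0.524, 0.478, 0.521]
force: [-0.5, 0.2, 0.2]
finger_gap: 0.821
```

Run:
```python
from h import *
s=st(); im=optics.snapshot('wrist'); cv2.imwrite('pics/w14.png',im[:,:,::-1])
```

```text
t 20.05 tcp [0.6023 0.2591 0.0191] F [-0.5  0.2  0.2] gap 70.1 yaw 84.7 q [ 0.24  0.84  1.48  0.    0.83 -1.24]
```

View pics/w14.png

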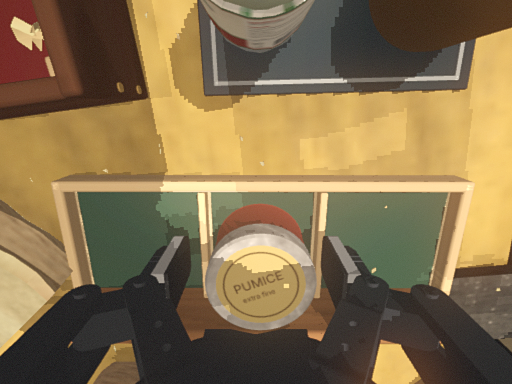

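>>> step_arm:
  commands:
    - [0,-0.002,0.001,0]
    - [-0.001,-0.005,0.001,0]
    - [-0.001,-0.005,0.001,0]
    - [-0.001,-0.005,0.001,0]

```text
t: 20.43
tcp_pos: [0.6104, 0.2604, 0.0236]
tool_rot: [-0.476, 0.522, 0.477, 0.523]
force: [-0.3, 0.3, 0.1]
finger_gap: 0.819
```

>>> step_arm:
  commands:
    - [0,0,0,0]
    - [0,0,0,0]
    - [0,0,0,0]
    - [0,0,0,0]
    - [0,0,0,0]
    - [0,0,0,0]
    - [0,0,0,0]
  jaw: 0.035

```text
t: 21.02
tcp_pos: [0.6112, 0.2606, 0.025]
tool_rot: [-0.477, 0.521, 0.476, 0.524]
force: [-0.3, 0.2, 5.4]
finger_gap: 0.593
```

Run:
```python
from h import *
s=st(); p=optics.camera_params('wrist'); im=optics.snapshot('wrist'); cv2.imwrite('pics/w15.png',im[:,:,::-1])
```

```text
t 21.02 tcp [0.6112 0.2606 0.025 ] F [-0.3  0.2  5.4] gap 50.7 yaw 84.7 q [ 0.23  0.84  1.46  0.    0.84 -1.24]
```

View pics/w15.png

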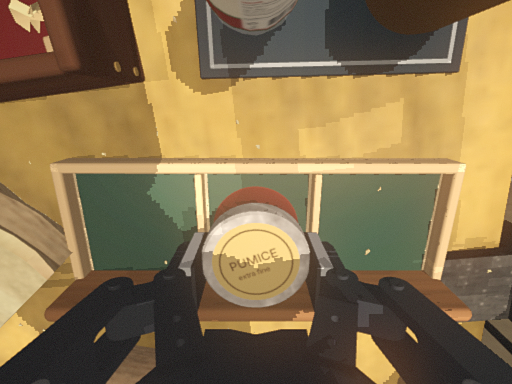

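Run:
```python
from h import *
p=optics.camera_params('wrist'); a=cv2.imread('pics/w15.png'); hsv=cv2.cvtColor(a,cv2.COLOR_BGR2HSV)
m=cv2.inRange(hsv,(18,60,100),(38,255,255)); k=np.zeros_like(m); k[215:310,200:312]=m[215:310,200:312]
c=max(cv2.findContours(k,cv2.RETR_EXTERNAL,cv2.CHAIN_APPROX_NONE)[0],key=cv2.contourArea); e=cv2.fitEllipse(c); print(e,onz(p,e[0],.05))
print(onz(p,(256,255),.05))
```

```text
((255.42869567871094, 260.9776611328125), (76.7207260131836, 87.50143432617188), 88.92993927001953) [0.60688503 0.26047748 0.05      ]
[0.60375611 0.26103437 0.05      ]
```

>>> step_arm:
  commands:
    - [-0.005,0,0,0]
    - [-0.015,0,0,0]
    - [-0.03,0,0,0]
    - [-0.045,0,0,0]
    - [-0.06,0,0,0]
    - [-0.08,0,0,0]
    - [-0.1,0,0,0]
    - [-0.11,0,0,0]

```text
t: 21.73
tcp_pos: [0.6119, 0.2607, 0.1379]
tool_rot: [-0.477, 0.52, 0.476, 0.525]
force: [0.3, 0.4, -0.4]
finger_gap: 0.59
```

Run:
```python
from h import *
s=st(); p=optics.camera_params('wrist'); im=optics.snapshot('wrist'); cv2.imwrite('pics/w16.png',im[:,:,::-1])
im=optics.snapshot('scene'); crop(im,80,130,330,330,3,'pics/s16.png')
```

```text
t 21.73 tcp [0.6119 0.2607 0.1379] F [ 0.3  0.4 -0.4] gap 50.4 yaw 84.7 q [ 0.23  0.68  1.41  0.    1.04 -1.24]
```

View pics/s16.png

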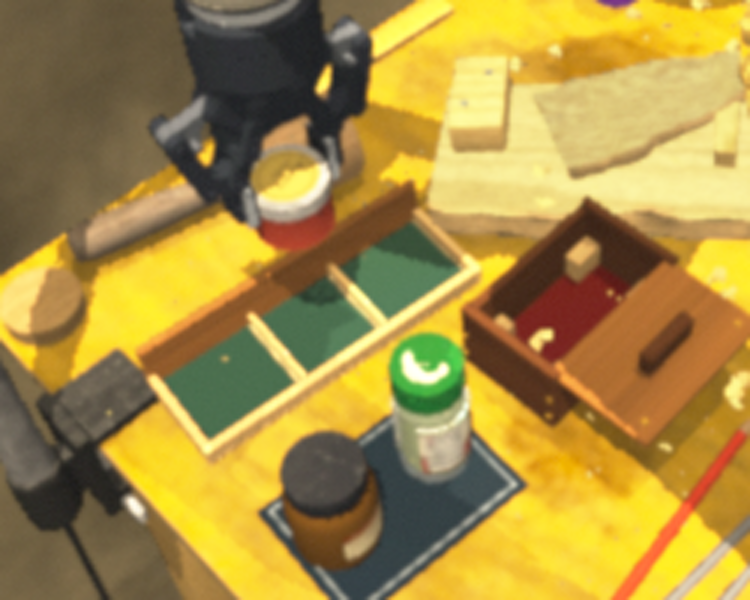

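View pics/w16.png

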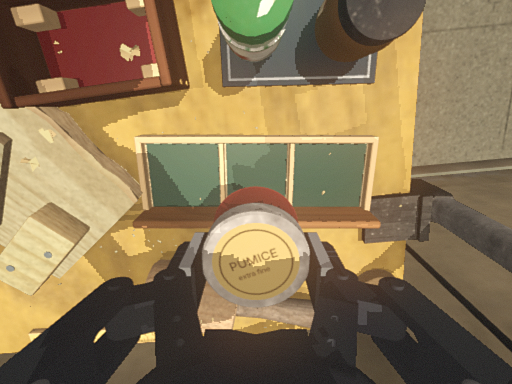

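Run:
```python
from h import *
p=optics.camera_params('wrist'); im=cv2.imread('pics/w16.png')[:,:,::-1]; crop(im,0,0,200,120,4,'pics/w16c.png')
bc=np.array([.4805,.143]); Rb=np.array([[np.cos(.037),np.sin(.037)],[-np.sin(.037),np.cos(.037)]])
for n,u in dict(chip=(130,50),redTR=(155,68),redBL=(50,90),redBR=(160,78)).items(): 
    X=onz(p,u,.008)[:2]; print(n,X.round(4),'local',(Rb@(X-bc)).round(4))
# tcp for tin centred: tin = tcp + 4mm along tool +y
```

```text
chip [0.4852 0.1634] local [0.0055 0.0203]
redTR [0.5014 0.1821] local [0.0223 0.0383]
redBL [0.5107 0.0844] local [ 0.028  -0.0596]
redBR [0.5099 0.1849] local [0.0309 0.0408]
```

View pics/w16c.png

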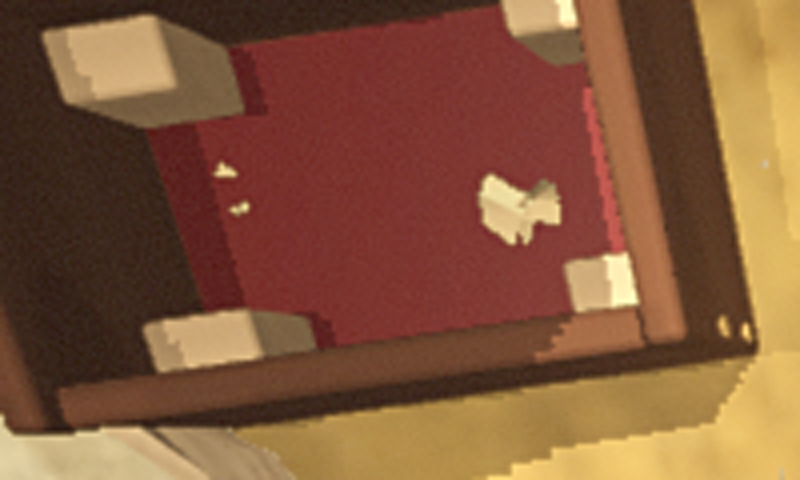

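Run:
```python
from h import *
plan((.4845,.1433,.15),np.radians(92.1))
```

```text
shift [-0.0138  0.1164 -0.1287] turn -0.129 q6 -1.24 rows 5.0
```

>>> step_arm:
  commands:
    - [-0.005,0.015,-0.017,-0.02]
    - [-0.01,0.036,-0.04,-0.05]
    - [-0.013,0.06,-0.066,-0.08]
    - [-0.013,0.084,-0.093,-0.11]
    - [-0.013,0.102,-0.113,-0.129]
    - [-0.013,0.113,-0.125,-0.129]
    - [-0.013,0.117,-0.129,-0.129]
    - [-0.013,0.117,-0.129,-0.129]

```text
t: 22.5
tcp_pos: [0.4823, 0.1424, 0.1485]
tool_rot: [0.509, -0.489, -0.508, -0.493]
force: [-0.2, 0.5, -1.6]
finger_gap: 0.595
```

Run:
```python
from h import *
s=st(); p=optics.camera_params('wrist'); im=optics.snapshot('wrist'); cv2.imwrite('pics/w17.png',im[:,:,::-1])
plan((.4845,.1433,.07),np.radians(92.1))
```

```text
t 22.5 tcp [0.4823 0.1424 0.1485] F [-0.2  0.5 -1.6] gap 50.9 yaw 92.0 q [ 0.06  0.49  1.82  0.    0.83 -1.55]
shift [ 0.0788  0.0001 -0.    ] turn -0.001 q6 -1.55 rows 2.0
```

View pics/w17.png

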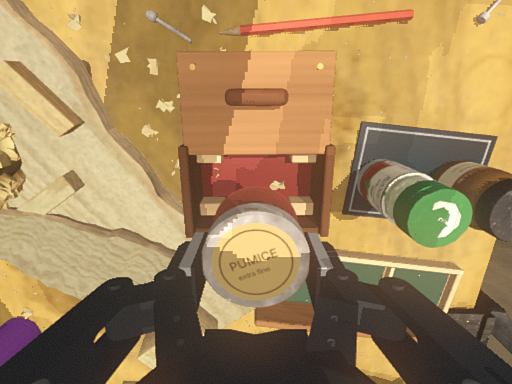

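>>> step_arm:
  commands:
    - [0.02,0,0,0]
    - [0.04,0,0,0]
    - [0.055,0,0,0]
    - [0.068,0,0,0]
    - [0.076,0,0,0]
    - [0.078,0,0,0]
    - [0.078,0,0,0]
    - [0.078,0,0,0]

```text
t: 23.22
tcp_pos: [0.4855, 0.1437, 0.0711]
tool_rot: [0.51, -0.488, -0.508, -0.494]
force: [-0.7, 0.7, -0.6]
finger_gap: 0.595
```

Run:
```python
from h import *
s=st(); plan((.4845,.1433,.03),np.radians(92.1))
im=optics.snapshot('wrist'); cv2.imwrite('pics/w18.png',im[:,:,::-1])
```

```text
t 23.22 tcp [0.4855 0.1437 0.0711] F [-0.7  0.7 -0.6] gap 50.8 yaw 92.1 q [ 0.07  0.63  1.87  0.    0.64 -1.55]
shift [ 0.041   0.0014 -0.0005] turn -0.0 q6 -1.55 rows 1.0
```

View pics/w18.png

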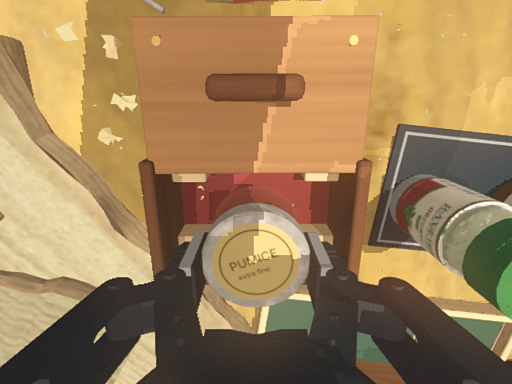

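>>> step_arm:
  commands:
    - [0.01,0.001,0,0]
    - [0.02,0.001,0,0]
    - [0.028,0.001,0,0]
    - [0.034,0.001,0,0]
    - [0.038,0.001,0,0]
    - [0.041,0.001,0,0]
    - [0.042,0.001,0,0]
    - [0.042,0.001,0,0]

```text
t: 23.93
tcp_pos: [0.4848, 0.1436, 0.029]
tool_rot: [0.51, -0.488, -0.508, -0.494]
force: [0.2, 0.2, -1.7]
finger_gap: 0.59
```

>>> step_arm:
  commands:
    - [0.001,0,0,0]
    - [0.002,0,0,0]
    - [0.003,0,0,0]

```text
t: 24.18
tcp_pos: [0.4851, 0.1437, 0.0262]
tool_rot: [0.511, -0.488, -0.507, -0.494]
force: [0.2, 0.4, -0.6]
finger_gap: 0.6
```

>>> step_arm:
  commands:
    - [0.001,0,0,0]
    - [0.002,0,0,0]
    - [0.002,0,0,0]

```text
t: 24.43
tcp_pos: [0.4855, 0.1437, 0.0249]
tool_rot: [0.511, -0.487, -0.507, -0.494]
force: [-0.3, 0.4, 4.1]
finger_gap: 0.589
```

>>> step_arm:
  commands:
    - [0,0,0,0]
    - [0,0,0,0]
    - [0,0,0,0]
    - [0,0,0,0]
    - [0,0,0,0]
  jaw: 0.064

```text
t: 24.85
tcp_pos: [0.4854, 0.1437, 0.0248]
tool_rot: [0.511, -0.487, -0.507, -0.494]
force: [-0.3, 1.0, -0.4]
finger_gap: 0.75
```

>>> step_arm:
  commands:
    - [-0.015,0,0,0]
    - [-0.035,0,0,0]
    - [-0.06,0,0,0]
    - [-0.085,0,0,0]
    - [-0.11,0,0,0]
    - [-0.13,0,0,0]
    - [-0.14,0,0,0]
    - [-0.14,0,0,0]

```text
t: 25.52
tcp_pos: [0.4855, 0.1434, 0.1672]
tool_rot: [0.512, -0.486, -0.506, -0.496]
force: [1.0, -0.4, -0.0]
finger_gap: 0.752
```

>>> step_arm:
  commands:
    - [0,0.025,0,0]
    - [0,0.05,0,0]
    - [0,0.07,0,0]
    - [0,0.079,0,0]
    - [0,0.082,0,0]
    - [0,0.082,0,0]
    - [0,0.082,0,0]

```text
t: 26.1
tcp_pos: [0.4052, 0.1405, 0.1659]
tool_rot: [0.513, -0.485, -0.505, -0.496]
force: [0.9, -0.3, -0.3]
finger_gap: 0.751
```

Run:
```python
from h import *
s=st(); p=optics.camera_params('wrist'); im=optics.snapshot('wrist'); cv2.imwrite('pics/w19.png',im[:,:,::-1]); crop(im,160,110,360,260,4,'pics/w19c.png')
im=optics.snapshot('scene'); crop(im,80,130,330,330,3,'pics/s19.png')
plan((.4035,.1405,.062),np.radians(92.2))
```

```text
t 26.1 tcp [0.4052 0.1405 0.1659] F [ 0.9 -0.3 -0.3] gap 64.2 yaw 92.1 q [ 0.07  0.37  1.99  0.    0.76 -1.54]
shift [ 0.1039  0.0037 -0.0002] turn -0.002 q6 -1.54 rows 3.0
```

View pics/w19c.png

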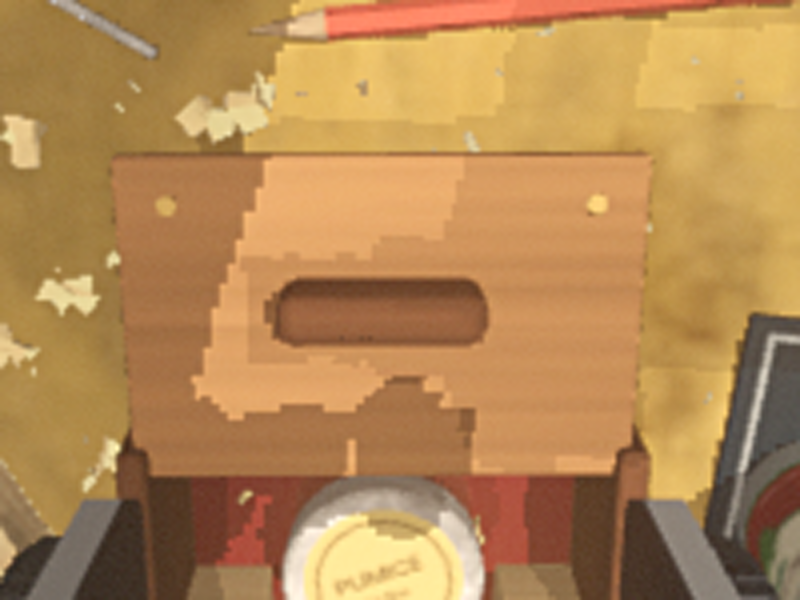

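View pics/s19.png

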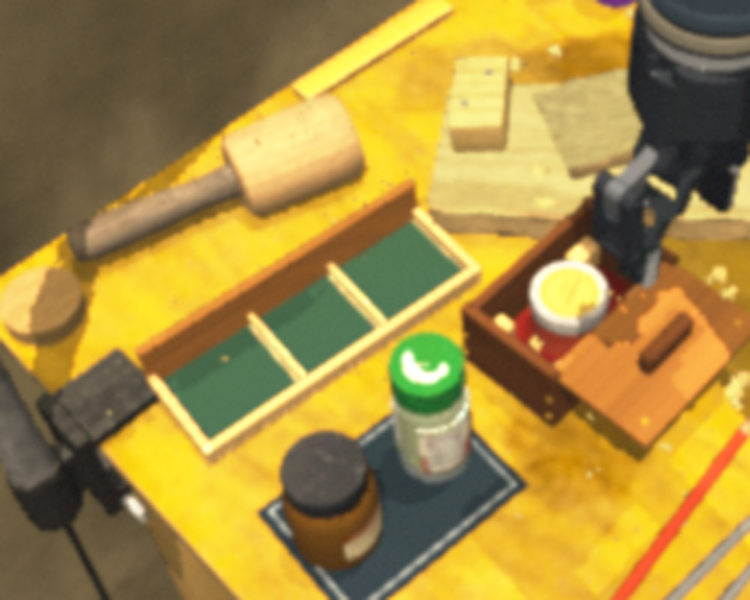

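>>> step_arm:
  commands:
    - [0.025,0.001,0,0]
    - [0.055,0.002,0,0]
    - [0.08,0.003,0,0]
    - [0.095,0.003,0,0]
    - [0.102,0.003,0,0]
    - [0.102,0.003,0,0]
    - [0.102,0.003,0,0]
  grip_force: 30

```text
t: 26.78
tcp_pos: [0.405, 0.1407, 0.0638]
tool_rot: [0.513, -0.485, -0.505, -0.496]
force: [0.1, 0.5, 0.0]
finger_gap: 0.751
```

>>> step_arm:
  commands:
    - [0,0,0,0]
    - [0,0,0,0]
    - [0,0,0,0]
    - [0,0,0,0]
    - [0,0,0,0]
    - [0,0,0,0]
  jaw: 0.03

```text
t: 27.28
tcp_pos: [0.4062, 0.1406, 0.0649]
tool_rot: [0.514, -0.485, -0.504, -0.497]
force: [1.0, -3.3, 6.4]
finger_gap: 0.527
```

Run:
```python
from h import *
s=st(); 
plan(np.r_[s['tcp_pos'][:2]+.070*np.array([np.cos(.037),np.sin(.037)]),s['tcp_pos'][2]])
```

```text
t 27.28 tcp [0.4062 0.1406 0.0649] F [ 1.  -3.3  6.4] gap 45.0 yaw 92.1 q [ 0.07  0.59  2.07  0.01  0.46 -1.54]
shift [ 0.0015 -0.07    0.    ] turn 0.0 q6 -1.54 rows 2.0
```

>>> step_arm:
  commands:
    - [0,-0.008,0,0]
    - [0,-0.018,0,0]
    - [0,-0.028,0,0]
    - [0.001,-0.038,0,0]
    - [0.001,-0.048,0,0]
    - [0.001,-0.056,0,0]
    - [0.001,-0.062,0,0]
    - [0.001,-0.065,0,0]

```text
t: 27.95
tcp_pos: [0.4725, 0.1431, 0.0651]
tool_rot: [0.514, -0.484, -0.504, -0.497]
force: [-2.2, 0.1, -3.3]
finger_gap: 0.525
```

>>> step_arm:
  commands:
    - [0,-0.001,0,0]
    - [0,-0.002,0,0]
    - [0,-0.003,0,0]
    - [0,-0.004,0,0]
    - [0,-0.005,0,0]
    - [0,-0.005,0,0]

```text
t: 28.45
tcp_pos: [0.4762, 0.1433, 0.0651]
tool_rot: [0.513, -0.485, -0.505, -0.497]
force: [-4.1, 0.2, -2.3]
finger_gap: 0.523
```

>>> step_arm:
  commands:
    - [0,-0.001,0,0]
    - [0,-0.002,0,0]
    - [0,-0.003,0,0]
    - [0,-0.004,0,0]
    - [0,-0.004,0,0]

```text
t: 28.87
tcp_pos: [0.4762, 0.1433, 0.065]
tool_rot: [0.511, -0.487, -0.507, -0.494]
force: [-8.8, -0.1, 3.1]
finger_gap: 0.526
```

>>> step_arm:
  commands:
    - [0,0,0,0]
    - [0,0,0,0]
    - [0,0,0,0]
    - [0,0,0,0]
  jaw: 0.066

```text
t: 29.2
tcp_pos: [0.4781, 0.1434, 0.0655]
tool_rot: [0.512, -0.486, -0.506, -0.495]
force: [0.1, -0.1, -0.2]
finger_gap: 0.776
```

>>> step_arm:
  commands:
    - [-0.015,0,0,0]
    - [-0.04,0,0,0]
    - [-0.07,0,0,0]
    - [-0.1,0,0,0]
    - [-0.13,0,0,0]
    - [-0.15,0,0,0]
    - [-0.155,0,0,0]
    - [-0.155,0,0,0]

```text
t: 29.87
tcp_pos: [0.4775, 0.1429, 0.2223]
tool_rot: [0.513, -0.485, -0.505, -0.497]
force: [0.2, 0.3, -0.1]
finger_gap: 0.773
```

Run:
```python
from h import *
s=st(); im=optics.snapshot('wrist'); cv2.imwrite('pics/w20.png',im[:,:,::-1]); crop(im,160,60,420,255,3,'pics/w20c.png')
```

```text
t 29.87 tcp [0.4775 0.1429 0.2223] F [ 0.2  0.3 -0.1] gap 66.0 yaw 92.1 q [ 0.06  0.36  1.77  0.    0.99 -1.54]
```

View pics/w20c.png

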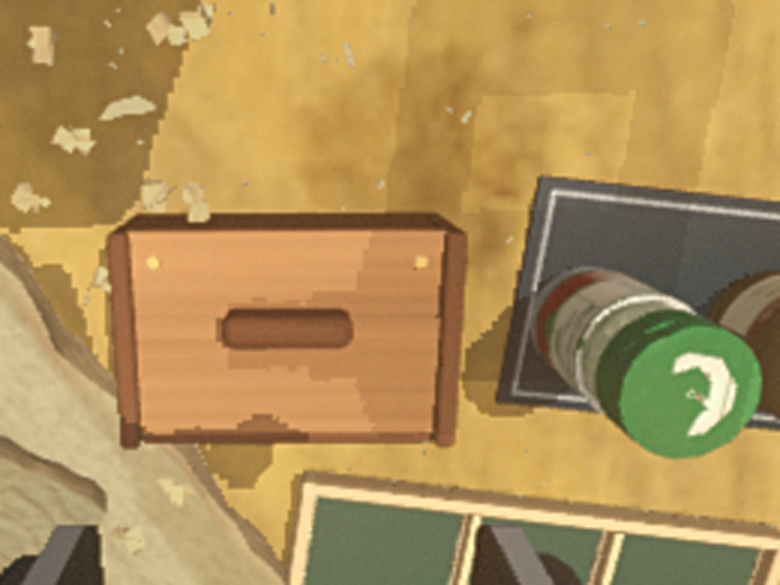

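Run:
```python
from h import *
p=optics.camera_params('wrist')
D=lambda u,v:((u+.5)/3-.5+160,(v+.5)/3-.5+60)
print(onz(p,D(678,384),.109))
plan((.4755,.2743,.222),np.radians(85.8))
```

```text
[0.47478624 0.26467746 0.109     ]
shift [-0.0007 -0.004   0.1315] turn 0.11 q6 -1.54 rows 4.0
```

>>> step_arm:
  commands:
    - [0,-0.001,0.03,0.03]
    - [0,-0.002,0.06,0.06]
    - [0,-0.003,0.09,0.09]
    - [0,-0.004,0.115,0.11]
    - [0,-0.004,0.128,0.11]
    - [0,-0.004,0.132,0.11]
    - [0,-0.004,0.132,0.11]

```text
t: 30.5
tcp_pos: [0.4747, 0.275, 0.2198]
tool_rot: [-0.485, 0.513, 0.479, 0.522]
force: [-0.4, -0.6, 0.5]
finger_gap: 0.774
```

Run:
```python
from h import *
s=st(); p=optics.camera_params('wrist'); im=optics.snapshot('wrist'); cv2.imwrite('pics/w21.png',im[:,:,::-1]); a=im[:,:,::-1].copy()
hsv=cv2.cvtColor(a,cv2.COLOR_BGR2HSV);g=cv2.inRange(hsv,(40,100,40),(85,255,255)); g[:, :200]=0;g[225:]=0
c=max(cv2.findContours(g,cv2.RETR_EXTERNAL,cv2.CHAIN_APPROX_NONE)[0],key=cv2.contourArea);e=cv2.fitEllipse(c);print(e,onz(p,e[0],.109), onz(p,e[0],.1),proj(p,np.array([.476,.2743,.109])))
```

```text
t 30.5 tcp [0.4747 0.275  0.2198] F [-0.4 -0.6  0.5] gap 66.1 yaw 85.9 q [ 0.32  0.43  1.65 -0.    1.04 -1.18]
((251.3670654296875, 188.26295471191406), (45.44173812866211, 48.736236572265625), 13.629919052124023) [0.47726257 0.27091317 0.109     ] [0.48011486 0.27060416 0.1       ] [254.8899442  186.72273204]
```

View pics/w21.png

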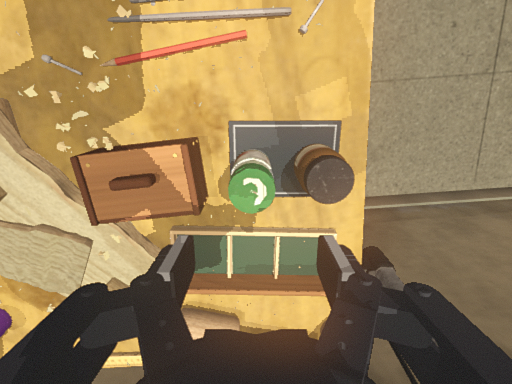

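>>> step_arm:
  commands:
    - [0.03,-0.001,-0.001,0]
    - [0.06,-0.001,-0.002,0]
    - [0.09,-0.001,-0.002,0]
    - [0.115,-0.001,-0.002,0]
    - [0.132,-0.001,-0.002,0]
    - [0.142,-0.001,-0.002,0]
    - [0.142,-0.001,-0.002,0]
  jaw: 0.061
  grip_force: 40

```text
t: 31.13
tcp_pos: [0.4766, 0.2706, 0.076]
tool_rot: [-0.483, 0.515, 0.479, 0.521]
force: [0.1, 0.4, -0.5]
finger_gap: 0.712
```

>>> step_arm:
  commands:
    - [0,0,0,0]
    - [0,0,0,0]
    - [0,0,0,0]
    - [0,0,0,0]
    - [0,0,0,0]
    - [0,0,0,0]
    - [0,0,0,0]
  jaw: 0.03

```text
t: 31.72
tcp_pos: [0.4768, 0.2708, 0.0765]
tool_rot: [-0.484, 0.515, 0.479, 0.521]
force: [0.5, -0.8, 1.9]
finger_gap: 0.513
```

Run:
```python
from h import *
s=st()
```

```text
t 31.72 tcp [0.4768 0.2708 0.0765] F [ 0.5 -0.8  1.9] gap 43.8 yaw 85.8 q [ 0.31  0.65  1.76 -0.    0.72 -1.18]
```

>>> step_arm:
  commands:
    - [-0.005,0,0,0]
    - [-0.015,0,0,0]
    - [-0.03,0,0,0]
    - [-0.045,0,0,0]
    - [-0.06,0,0,0]
    - [-0.075,0,0,0]
    - [-0.09,0,0,0]
    - [-0.1,0,0,0]

```text
t: 32.38
tcp_pos: [0.4762, 0.271, 0.1788]
tool_rot: [-0.484, 0.514, 0.478, 0.522]
force: [-0.1, 1.0, -0.9]
finger_gap: 0.517
```

Run:
```python
from h import *
s=st(); plan((.5985,.192,.18),np.radians(84.7))
```

```text
t 32.38 tcp [0.4762 0.271  0.1788] F [-0.1  1.  -0.9] gap 44.2 yaw 85.8 q [ 0.31  0.49  1.69 -0.    0.95 -1.18]
shift [ 0.0004 -0.1278 -0.0698] turn 0.019 q6 -1.18 rows 4.0
```

>>> step_arm:
  commands:
    - [0,-0.02,-0.01,0]
    - [0,-0.045,-0.024,0.01]
    - [0,-0.075,-0.04,0.019]
    - [0,-0.1,-0.055,0.019]
    - [0,-0.119,-0.065,0.019]
    - [0,-0.127,-0.07,0.019]
    - [0,-0.128,-0.07,0.019]
    - [0,-0.128,-0.07,0.019]

```text
t: 33.05
tcp_pos: [0.5978, 0.1918, 0.1802]
tool_rot: [-0.478, 0.519, 0.474, 0.526]
force: [-0.9, -0.3, -0.5]
finger_gap: 0.517
```

Run:
```python
from h import *
s=st(); plan((.5985,.192,.09),np.radians(84.7)); im=optics.snapshot('wrist'); cv2.imwrite('pics/w22.png',im[:,:,::-1])
```

```text
t 33.05 tcp [0.5978 0.1918 0.1802] F [-0.9 -0.3 -0.5] gap 44.1 yaw 84.6 q [ 0.13  0.59  1.48  0.    1.06 -1.34]
shift [ 0.0902  0.0004 -0.0001] turn -0.001 q6 -1.34 rows 3.0
```

View pics/w22.png

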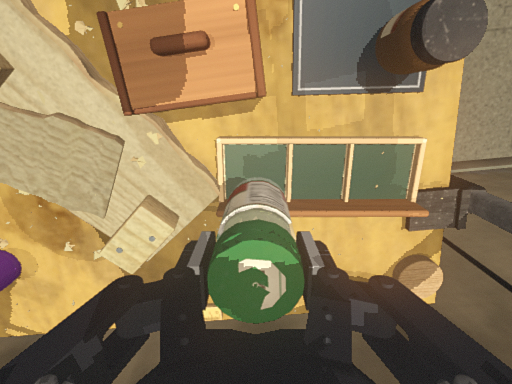

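>>> step_arm:
  commands:
    - [0.02,0,0,0]
    - [0.04,0,0,0]
    - [0.058,0,0,0]
    - [0.073,0,0,0]
    - [0.083,0,0,0]
    - [0.089,0,0,0]
    - [0.092,0,0,0]
    - [0.092,0,0,0]

```text
t: 33.77
tcp_pos: [0.5976, 0.1929, 0.088]
tool_rot: [-0.479, 0.519, 0.474, 0.526]
force: [0.7, 0.0, -0.4]
finger_gap: 0.515
```

>>> step_arm:
  commands:
    - [0.002,0,0,0]
    - [0.003,0,0,0]
    - [0.005,0,0,0]
    - [0.005,0,0,0]

```text
t: 34.1
tcp_pos: [0.5978, 0.1929, 0.0831]
tool_rot: [-0.479, 0.519, 0.474, 0.526]
force: [1.1, 0.8, -2.0]
finger_gap: 0.514
```

>>> step_arm:
  commands:
    - [0.001,0,0,0]
    - [0.002,0,0,0]
    - [0.003,0,0,0]

```text
t: 34.35
tcp_pos: [0.5988, 0.1929, 0.0815]
tool_rot: [-0.479, 0.518, 0.474, 0.526]
force: [-1.3, -1.1, 11.0]
finger_gap: 0.52
```

>>> step_arm:
  commands:
    - [-0.001,0,0,0]
    - [-0.001,0,0,0]
    - [-0.001,0,0,0]
    - [-0.001,0,0,0]
    - [-0.001,0,0,0]
  jaw: 0.066

```text
t: 34.77
tcp_pos: [0.5986, 0.1929, 0.0823]
tool_rot: [-0.479, 0.519, 0.474, 0.526]
force: [-0.0, 0.2, 0.4]
finger_gap: 0.77
```

>>> step_arm:
  commands:
    - [-0.02,0,0,0]
    - [-0.05,0,0,0]
    - [-0.08,0,0,0]
    - [-0.11,0,0,0]
    - [-0.13,0,0,0]
    - [-0.14,0,0,0]
    - [-0.14,0,0,0]

```text
t: 35.35
tcp_pos: [0.5982, 0.1929, 0.2249]
tool_rot: [-0.48, 0.517, 0.473, 0.528]
force: [1.2, 0.3, -0.0]
finger_gap: 0.772
```

Run:
```python
from h import *
s=st(); plan((.4815,.351,.21),np.radians(85.8)); im=optics.snapshot('wrist'); cv2.imwrite('pics/w23.png',im[:,:,::-1])
```

```text
t 35.35 tcp [0.5982 0.1929 0.2249] F [ 1.2  0.3 -0. ] gap 65.9 yaw 84.7 q [ 0.13  0.53  1.44  0.    1.15 -1.34]
shift [0.0132 0.131  0.1467] turn -0.018 q6 -1.34 rows 5.0
```

View pics/w23.png

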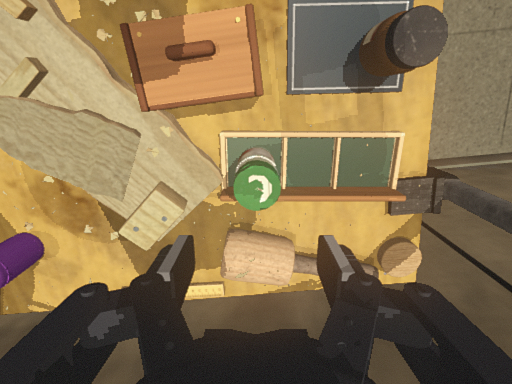

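>>> step_arm:
  commands:
    - [0,0.022,0.025,0]
    - [0.004,0.05,0.055,-0.01]
    - [0.008,0.075,0.085,-0.018]
    - [0.01,0.1,0.113,-0.018]
    - [0.012,0.12,0.135,-0.018]
    - [0.012,0.129,0.145,-0.018]
    - [0.012,0.131,0.147,-0.018]
    - [0.012,0.131,0.147,-0.018]
  jaw: 0.074

```text
t: 36.07
tcp_pos: [0.4796, 0.3511, 0.2081]
tool_rot: [-0.485, 0.514, 0.479, 0.521]
force: [0.7, 1.0, 0.7]
finger_gap: 0.87
```

Run:
```python
from h import *
s=st(); p=optics.camera_params('wrist'); plan((.4815,.351,.057),np.radians(85.8)); im=optics.snapshot('wrist'); cv2.imwrite('pics/w24.png',im[:,:,::-1]); print(proj(p,np.array([.4815,.351,.085])))
```

```text
t 36.07 tcp [0.4796 0.3511 0.2081] F [0.7 1.  0.7] gap 74.3 yaw 85.9 q [ 0.45  0.51  1.54 -0.01  1.08 -1.05]
shift [ 1.511e-01 -0.000e+00 -1.000e-04] turn 0.001 q6 -1.05 rows 4.0
[255.83059315 183.74200432]
```

View pics/w24.png

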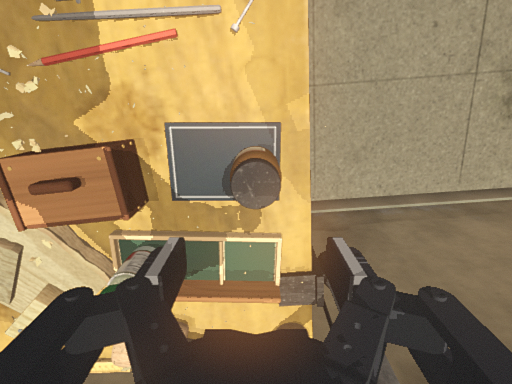

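>>> step_arm:
  commands:
    - [0.03,0,0,0]
    - [0.065,0,0,0]
    - [0.095,0,0,0]
    - [0.12,0,0,0]
    - [0.14,0,0,0]
    - [0.149,0,0,0]
    - [0.15,0,0,0]
    - [0.15,0,0,0]

```text
t: 36.78
tcp_pos: [0.4838, 0.3496, 0.0584]
tool_rot: [-0.484, 0.515, 0.478, 0.522]
force: [-0.0, 0.4, 0.2]
finger_gap: 0.869
```

>>> step_arm:
  commands:
    - [0,0,0,0]
    - [0,0,0,0]
    - [0,0,0,0]
    - [0,0,0,0]
    - [0,0,0,0]
    - [0,0,0,0]
    - [0,0,0,0]
    - [0,0,0,0]
  jaw: 0.03

```text
t: 37.45
tcp_pos: [0.4851, 0.35, 0.0602]
tool_rot: [-0.485, 0.513, 0.477, 0.523]
force: [0.7, -1.6, 6.7]
finger_gap: 0.571
```

>>> step_arm:
  commands:
    - [-0.005,0,0,0]
    - [-0.015,0,0,0]
    - [-0.03,0,0,0]
    - [-0.045,0,0,0]
    - [-0.06,0,0,0]
    - [-0.075,0,0,0]
    - [-0.09,0,0,0]
    - [-0.1,0,0,0]

```text
t: 38.12
tcp_pos: [0.4835, 0.3503, 0.1623]
tool_rot: [-0.485, 0.513, 0.477, 0.524]
force: [0.6, -0.0, -1.7]
finger_gap: 0.567
```

Run:
```python
from h import *
s=st(); plan((.612,.3325,.16),np.radians(84.7)); im=optics.snapshot('wrist'); cv2.imwrite('pics/w25.png',im[:,:,::-1]); 
im=optics.snapshot('scene'); crop(im,80,130,330,330,3,'pics/s25.png')
```

```text
t 38.12 tcp [0.4835 0.3503 0.1623] F [ 0.6 -0.  -1.7] gap 48.4 yaw 85.7 q [ 0.44  0.57  1.58 -0.01  0.97 -1.05]
shift [ 0.0047 -0.1294 -0.0082] turn 0.018 q6 -1.05 rows 4.0
```

View pics/w25.png

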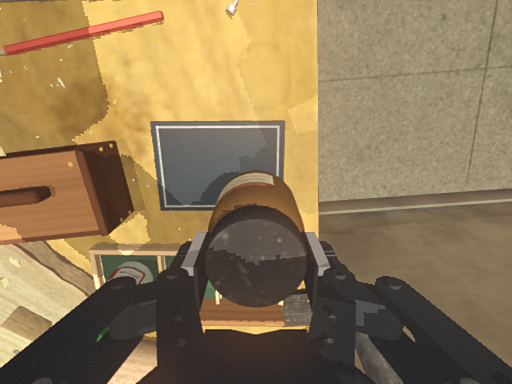

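View pics/s25.png

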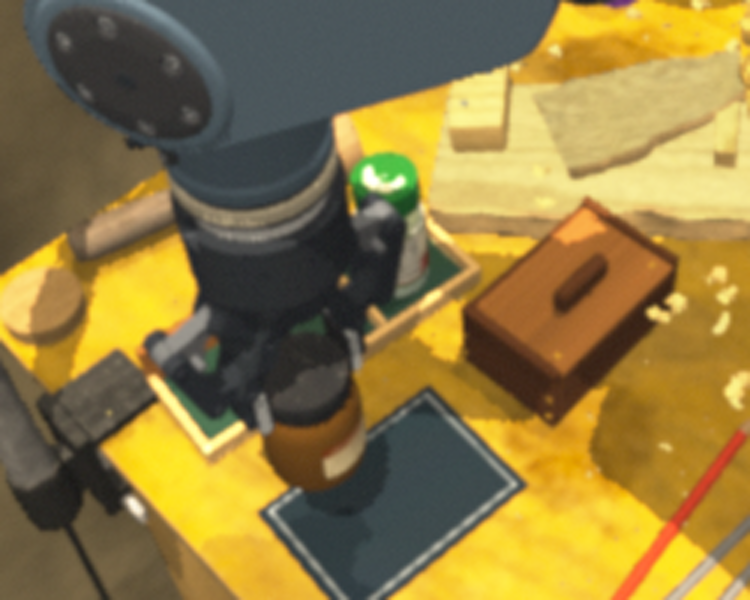

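>>> step_arm:
  commands:
    - [0,-0.02,-0.001,0]
    - [0.001,-0.045,-0.003,0.01]
    - [0.002,-0.075,-0.005,0.018]
    - [0.003,-0.105,-0.007,0.018]
    - [0.004,-0.123,-0.008,0.018]
    - [0.004,-0.13,-0.008,0.018]
    - [0.004,-0.131,-0.008,0.018]
    - [0.004,-0.131,-0.008,0.018]

```text
t: 38.88
tcp_pos: [0.613, 0.3327, 0.1601]
tool_rot: [-0.48, 0.517, 0.473, 0.528]
force: [-0.5, -1.1, -1.8]
finger_gap: 0.568
```

Run:
```python
from h import *
s=st(); plan((.613,.3325,.07),np.radians(84.7)); im=optics.snapshot('wrist'); cv2.imwrite('pics/w26.png',im[:,:,::-1]);
```

```text
t 38.88 tcp [0.613  0.3327 0.1601] F [-0.5 -1.1 -1.8] gap 48.5 yaw 84.7 q [ 0.34  0.7   1.31 -0.    1.12 -1.14]
shift [ 0.0901  0.0016 -0.0006] turn 0.0 q6 -1.14 rows 3.0
```

View pics/w26.png

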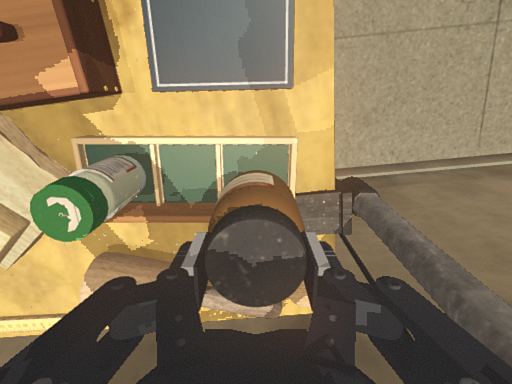

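Run:
```python
from h import *
p=optics.camera_params('wrist'); print(onz(p,(256.5,256),.185),onz(p,(256.5,260),.185))
```

```text
[0.60531474 0.33354676 0.185     ] [0.60745009 0.33335267 0.185     ]
```

>>> step_arm:
  commands:
    - [0.02,0,0,0]
    - [0.04,0.001,0,0]
    - [0.056,0.001,0,0]
    - [0.068,0.001,0,0]
    - [0.074,0.001,0,0]
    - [0.074,0.001,0,0]
    - [0.074,0.001,0,0]

```text
t: 39.52
tcp_pos: [0.6126, 0.3336, 0.0866]
tool_rot: [-0.48, 0.517, 0.473, 0.528]
force: [-0.5, -0.5, -2.0]
finger_gap: 0.571
```

Run:
```python
from h import *
s=st(); plan((.613,.3325,.065),np.radians(84.7)); im=optics.snapshot('wrist'); cv2.imwrite('pics/w27.png',im[:,:,::-1]); 
im=optics.snapshot('scene'); crop(im,100,130,300,280,4,'pics/s27.png')
```

```text
t 39.52 tcp [0.6126 0.3336 0.0866] F [-0.5 -0.5 -2. ] gap 48.7 yaw 84.8 q [ 0.34  0.78  1.36 -0.    0.98 -1.14]
shift [ 0.0216 -0.0001 -0.0012] turn 0.001 q6 -1.14 rows 1.0
```

View pics/w27.png

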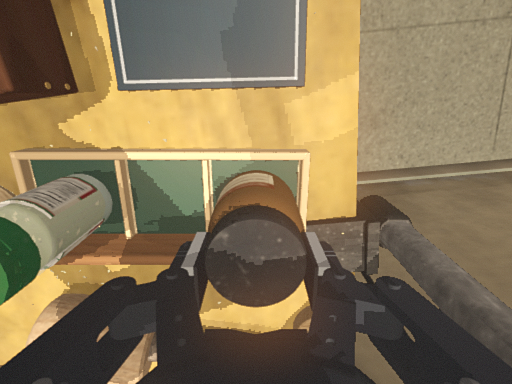

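View pics/s27.png

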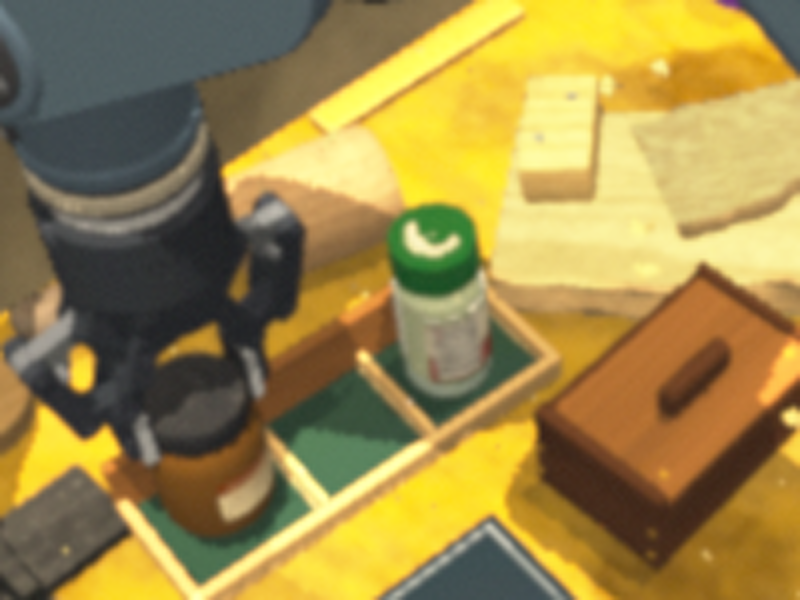

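Run:
```python
from h import *
p=optics.camera_params('wrist'); im=cv2.imread('pics/w27.png')[:,:,::-1]; crop(im,190,130,330,320,4,'pics/w27c.png')
print('jar near bottom',onz(p,(258,171),.0297),'fence in',onz(p,(258,161),.018),'cap',[onz(p,(256.5,v),.0296+.082) for v in (254,256,258)])
```

```text
jar near bottom [0.58697989 0.33786031 0.0297    ] fence in [0.58224638 0.33844578 0.018     ] cap [array([0.60569621, 0.33433829, 0.1116    ]), array([0.60676352, 0.33424152, 0.1116    ]), array([0.60783627, 0.33414425, 0.1116    ])]
```

View pics/w27c.png

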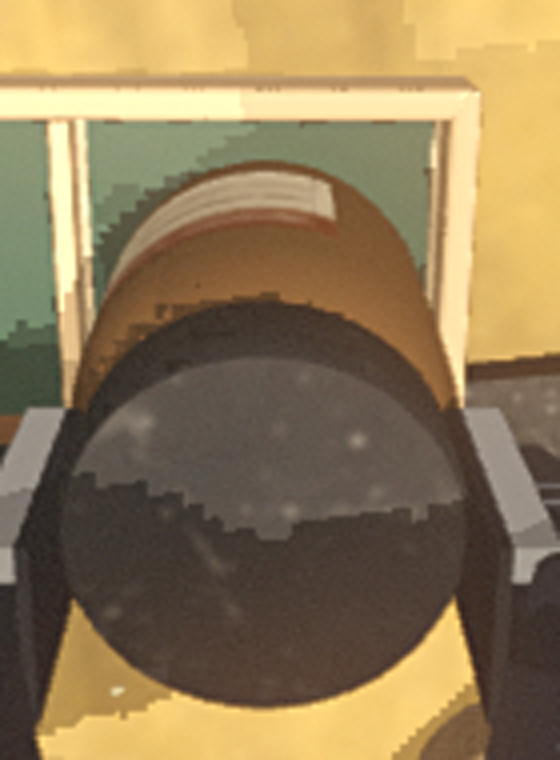

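>>> step_arm:
  commands:
    - [0.006,0,0,0]
    - [0.011,0,0,0]
    - [0.015,0,0,0]
    - [0.018,0,0,0]
    - [0.019,0,0,0]
    - [0.019,0,0,0]

```text
t: 40.12
tcp_pos: [0.6135, 0.3336, 0.0679]
tool_rot: [-0.48, 0.517, 0.473, 0.528]
force: [-0.6, 0.1, -1.8]
finger_gap: 0.567
```

>>> step_arm:
  commands:
    - [0.001,0,0,0]
    - [0.002,0,0,0]
    - [0.003,0,0,0]

```text
t: 40.37
tcp_pos: [0.614, 0.3336, 0.0654]
tool_rot: [-0.48, 0.516, 0.473, 0.528]
force: [-0.7, -1.3, 3.7]
finger_gap: 0.572
```

>>> step_arm:
  commands:
    - [0,0,0,0]
    - [0,0,0,0]
    - [0,0,0,0]
    - [0,0,0,0]
    - [0,0,0,0]
  jaw: 0.074

```text
t: 40.78
tcp_pos: [0.614, 0.3337, 0.0655]
tool_rot: [-0.481, 0.516, 0.473, 0.528]
force: [1.2, -0.5, 0.5]
finger_gap: 0.868
```

>>> step_arm:
  commands:
    - [-0.015,0,0,0]
    - [-0.04,0,0,0]
    - [-0.07,0,0,0]
    - [-0.1,0,0,0]
    - [-0.13,0,0,0]
    - [-0.15,0,0,0]
    - [-0.16,0,0,0]
    - [-0.16,0,0,0]

```text
t: 41.45
tcp_pos: [0.6122, 0.3338, 0.2287]
tool_rot: [-0.481, 0.514, 0.472, 0.53]
force: [1.1, 0.2, 0.2]
finger_gap: 0.862
```

>>> step_arm:
  commands:
    - [0,0.03,0,0]
    - [-0.01,0.06,-0.01,0]
    - [-0.02,0.09,-0.02,0]
    - [-0.03,0.11,-0.03,0]
    - [-0.03,0.12,-0.03,0]
    - [-0.03,0.12,-0.03,0]
    - [-0.03,0.12,-0.03,0]

```text
t: 42.03
tcp_pos: [0.4893, 0.3149, 0.2544]
tool_rot: [-0.481, 0.514, 0.472, 0.53]
force: [0.8, -0.3, 0.6]
finger_gap: 0.869
```

Run:
```python
from h import *
s=st(); im=optics.snapshot('wrist'); cv2.imwrite('pics/w28.png',im[:,:,::-1]); 
im=optics.snapshot('scene'); crop(im,80,130,330,330,3,'pics/s28.png')
im=optics.snapshot('top'); crop(im,135,150,285,270,5,'pics/t28.png')
```

```text
t 42.03 tcp [0.4893 0.3149 0.2544] F [ 0.8 -0.3  0.6] gap 74.2 yaw 84.8 q [ 0.38  0.43  1.53 -0.01  1.15 -1.1 ]
```

View pics/w28.png

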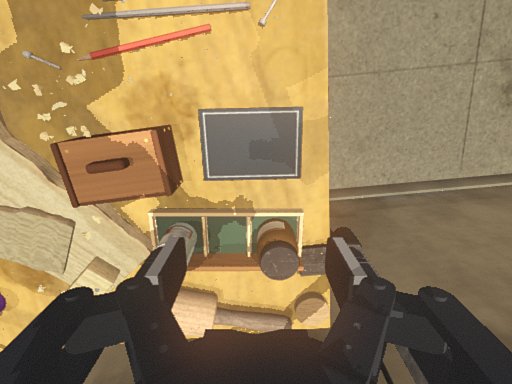

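View pics/s28.png

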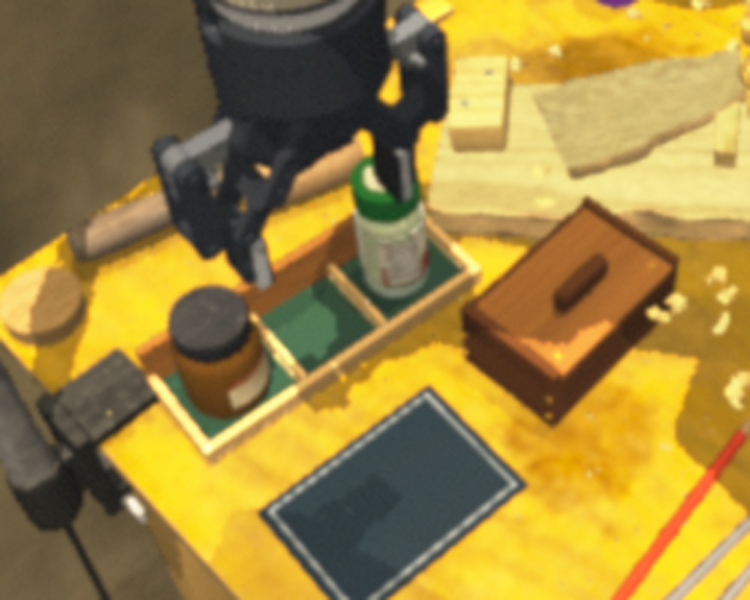

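View pics/t28.png

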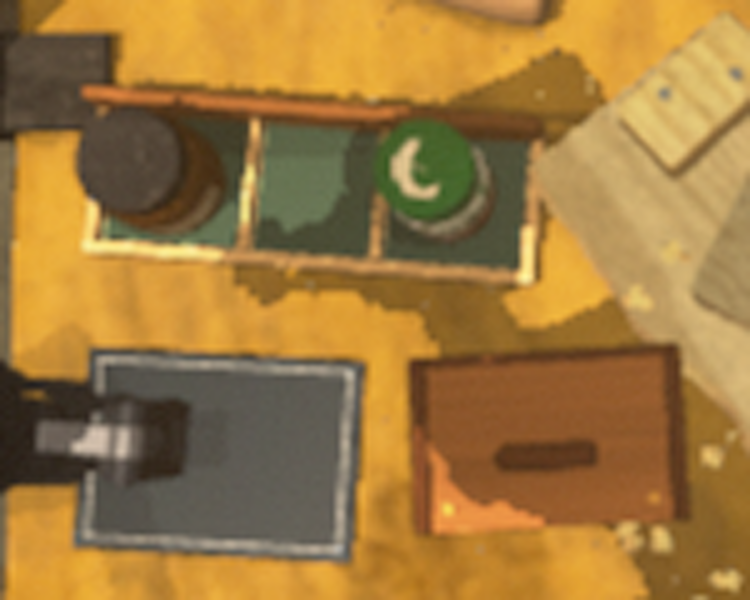

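Run:
```python
from h import *
print(manip.sign_off())
```

```text
the job is handed in; nothing more can be done
None
```

The job is done and handed in at about 42 s. I stood both jars on the mat, opened the lid, set the tin upright in the well and slid the lid shut. Then I put the spice jar and the stain jar back in the pockets they came from.

**Final pictures:** The scene, top and wrist views show both jars upright in their original pockets. The middle pocket and the mat are empty, and the gripper is clear of everything.

**Tin:** It met the well floor at the expected height, with the tool at 24.9 mm where 25 mm was expected. It looked upright after release.

**Lid:** It travelled 70 mm from the open stop to the shut stop, where it stopped moving as the force rose to about 9 N. Its near edge is flush with the rails.

**Two things that disagreed:**
- **Stain jar:** one picture put it about 5 mm nearer the front of its pocket than the grasp implied. A closer reading off the same picture, against the fence, showed it centred to within about 1 mm.
- **Wood shaving:** a loose one lay in the well where the tin went. It did not change how the tin sat or how the lid ran.

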